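Make the food cart ready to roll

TASK

Get the food cart ready to be wheeled home: tip every tall carton that stands on the cart top over onto its side, away from the robot towards the long guard rail, and push it up until its lid end rests against the rail. Only when all of them lie so, pump the sprung hand lever of the lift four full strokes, each right down to its stop and right back up, to raise the cart off its feet. In the end the cartons must still lie against the rail and the lever be up; leave the sauce bottle, chili jar, cup and bowl standing where they are.

Things in the scene. Friction and masses are not known exactly. Their poses are not given: they have to be found in the camera images.
- rail: low straight guard rail of bare metal along the far side of the cart top, fixed, 700 mm long and 60 mm high. Origin: on the table, in the middle of its length, in the plane of its inner face (the face towards the robot). Its x axis points horizontally away from the robot, square to that face; y runs along the rail; z up. The ground inside (x below 0 in this frame) is bare table
- carton0: plain cardboard carton, paper tape over its lid, 88 x 88 mm square, 162 mm tall, 0.35 to 0.6 kg, too wide to grip, stands at first about 0.3 m before the rail. Origin: centre of its base; z from base to lid; x, y square to its sides. Slides easily (friction 0.4): pushed level and slowly in its top 30 mm it tips over its bottom edge and past 30 degrees falls by itself; pushed lower it slides. None if absent
- carton0_top (a point): centre of the lid (top end) of carton0, 162 mm from its base; axes as carton0. None if absent
- carton1: plain cardboard carton, paper tape over its lid, 88 x 88 mm square, 167 mm tall, 0.35 to 0.6 kg, too wide to grip, stands at first about 0.3 m before the rail. Origin: centre of its base; z from base to lid; x, y square to its sides. Slides easily (friction 0.4): pushed level and slowly in its top 30 mm it tips over its bottom edge and past 30 degrees falls by itself; pushed lower it slides. None if absent
- carton1_top (a point): centre of the lid (top end) of carton1, 167 mm from its base; axes as carton1. None if absent
- carton2: plain cardboard carton, paper tape over its lid, 88 x 88 mm square, 172 mm tall, 0.35 to 0.6 kg, too wide to grip, stands at first about 0.3 m before the rail. Origin: centre of its base; z from base to lid; x, y square to its sides. Slides easily (friction 0.4): pushed level and slowly in its top 30 mm it tips over its bottom edge and past 30 degrees falls by itself; pushed lower it slides. None if absent
- carton2_top (a point): centre of the lid (top end) of carton2, 172 mm from its base; axes as carton2. None if absent
- carton3: plain cardboard carton, paper tape over its lid, 88 x 88 mm square, 177 mm tall, 0.35 to 0.6 kg, too wide to grip, stands at first about 0.3 m before the rail. Origin: centre of its base; z from base to lid; x, y square to its sides. Slides easily (friction 0.4): pushed level and slowly in its top 30 mm it tips over its bottom edge and past 30 degrees falls by itself; pushed lower it slides. None if absent
- carton3_top (a point): centre of the lid (top end) of carton3, 177 mm from its base; axes as carton3. None if absent
- lever (a joint): sprung hand lever of the cart's lift pump (grey pump on a dark base plate at the right side): 0 = up at rest, 0.75 rad = fully down on its stop. The lever runs from its pivot towards the robot, 43 degrees above level when up and level when down. Needs about 3 N at the grip to start and 7 N at the bottom; springs back up by itself in under a second when let go
- lever_grip (a point): middle of the lever's cross grip, a black rubber bar 90 mm long and 22 mm in diameter lying level across the lever's end; 190 mm from the pivot. At rest it is 200 mm above the table, fully down 70 mm
- lever_pivot (a point): pivot of the lever, on the fixed pump, 70 mm above the table; x axis points level from the grip's side to the pivot's side (away from the robot), y lies along the pivot axis, z up
- sauce: bystander: tall amber glass bottle, 58 mm wide, 200 mm tall, origin at its base
- chili: bystander: glass jar with white lid, 66 mm wide, 90 mm tall, origin at its base
- cup: bystander: steel cup, 72 mm wide, 100 mm tall, origin at its base
- bowl: bystander: white bowl, 120 mm wide, 50 mm tall, origin at its base
There are look-alikes about, which are no part of the job. What is shaped like the carton2 but blue is not meant.

How it is judged:
By the outcome, as a careful person would: the job done as asked, in the order asked, and still so for the second after the job is handed in, with the robot touching nothing.
Of carton0, carton1, carton2, carton3 only 3 to 4 are there at a start; the rules pass over those that are not, and their reading is None.
At some moment in a run one of carton0, carton1, carton2, carton3 may be knocked a few centimetres aside while the robot is not near it.
It also fails if it takes over 208 s, if anything falls off the work surface, if the arm or the gripper's body presses on something with over 40 N, if the wrist force passes 120 N, or if a joint passes its speed limit or range.

ROBOT

A 6-joint arm with a two-finger parallel gripper is mounted at the origin on the work surface. World frame = base frame: x ahead of the robot, y to its left, z up, the work surface at z = 0. Lengths are in m, angles in degrees, forces in N, time in s.
With the tool pointing down it reaches from about 0.375 to 0.9 m from the base axis. Payload 3.1 kg.
Tool frame: the origin (TCP) lies between the finger pads; the fingertips stand 11 mm ahead of it and the grasp point (between the pads) lies 8 mm behind it; z points along the fingers, y is the direction in which the jaws open and shut (so a half turn about z gives the same grasp; the last joint's range is limited). The gripper opens to 87 mm and grips with 3 to 60 N. Pads are 19 mm wide; open, the fingers measure 117 mm over their backs; the gripper's body (75 mm by 190 mm) begins 51 mm behind the grasp point.
Start: joints at [56.751, 30.224, 82.088, -0, 67.689, -10.227], TCP at [0.244, 0.575, 0.234] pointing down, gripper open.
Joint ranges: [-176.69, 176.69], [-43.24, 126.21], [12.49, 139.97], [-82, 262], [0, 151.66], [-163.58, 163.58]. Speed limits (degrees/s): [159.86, 159.86, 180, 180, 180, 180].

INTERFACE

Orientations are given as a 3x3 rotation matrix whose columns are the frame's x, y, z axes.
In Python, from rig import bot, vision gives the robot as it stands. The module is installed in compiled form; this text tells all that it offers.
- The arm moves only by the tool jog_arm, never from a script. Its argument "rows" is a list of rows, each an object with "dp": the shift along the tool's x, y, z in mm, a list of three; "turn": the turn, a rotation vector about the tool's x, y, z in degrees, a list of three; "grip": the opening, from 0 (shut) to 1 (fully open). A call has 1 to 10 rows; each row is the pose to reach, as a shift and turn from the pose commanded when the call began, along the tool's axes at that moment; what a row does not reach only later rows make up. A row lasts 1/10 s, in which the tool goes at most 50 mm and 8.59 degrees, less where a joint would pass 70% of its speed; a pose out of reach is approached as far as the arm can. A call with a gripper value outside its range is refused whole. The fingers move at their own pace and stop on an object; the grip force is fixed at half the most. Time passes only in rows, so rows that repeat a pose let the fingers close. It gives the time, the measured TCP pose, the force and the opening at its end, in the units of the state.
- bot.read_state(): the state, without advancing time (a new reading comes with each control period).
- vision.capture(name): name is "scene" or "top"; returns (picture, depth): 400x640x3 uint8, red, green, blue; 400x640 float32, m along the optical axis (not along the pixel's ray), 0 where there is no reading.
- vision.camera_info(name): a dict with "vertical_fov" (degrees; the focal length in pixels is half the picture's height over the tangent of half this angle, whatever the lens; pixels are square), "cx", "cy" (the principal point, pixels), "position" and "rotation" of the camera in the world. Camera axes: x right, y down, z forward; pixel columns grow to the right and rows downward; lengths in m; the calibration is good to about 2 mm. A picture is of the moment at which its call begins. camera_info takes no time and is no camera call.
- bot.hand_in(): hands the job in, once; it reports no verdict.
The state is a dict: "time_s": time; "joint_positions": joint angles; "qvel": joint speeds; "tau": joint torques, N m; "position": TCP position; "tcp_rot": TCP orientation; "force": force on the tool from outside, world axes, zero at the start; "moment": the same for the moment, N m; "opening": opening from 0.0 (shut) to 1.0 (fully open).
Only numpy, scipy, OpenCV 4.12 (cv2) and the standard library are available. Lean on these libraries where they do the work, as an engineer would, in place of code of your own. Each camera call takes 0.05 s, during which the arm holds its last target.

## Working session

There is one attempt and no reset: what is moved stays moved. The work goes in short steps, Python scripts to look and compute and a tool call to move; the robot and the scene stay as the last step left them, time stands still between calls to the robot, and variables do not carry over. Pictures are saved under pics/ and viewed, and the job is handed in when it is done.

Besides the shell and the picture viewer there is one more tool, called after "Emit:" as name(argument=value, ...), one argument or row to a line, values as JSON. jog_arm: Moves the arm, as the interface text tells. Its arguments: {"type":"object","properties":{"rows":{"type":"array"}},"required":["rows"]}

```bash
mkdir -p pics; python3 - <<'E'
from rig import bot, vision
import cv2,numpy as np
s=bot.read_state()
print(s)
for n in("scene","top"):
    im,d=vision.capture(n)
    cv2.imwrite(f"pics/{n}0.png",im[:,:,::-1]); np.save(f"{n}0d.npy",d)
    print(n,vision.camera_info(n), (d==0).mean())
E
```

```text
{'time_s': 0.0, 'joint_positions': array([ 5.67527945e+01,  3.02794328e+01,  8.21543443e+01, -2.94475186e-04,
        6.76901113e+01, -1.02279232e+01]), 'qvel': array([ 0.02736111, -0.05656747, -0.01112902,  0.04801417,  0.05203253,
        0.1881543 ]), 'tau': array([ 2.11182356e-03, -4.40043569e+01, -1.76598179e+01,  6.34609186e-02,
        5.80586703e-02, -1.72870095e-04]), 'position': array([0.24399349, 0.57465043, 0.23257795]), 'tcp_rot': array([[-9.20373846e-01,  3.91037834e-01, -1.18148708e-03],
       [ 3.91039435e-01,  9.20372143e-01, -1.81093170e-03],
       [ 3.79264990e-04, -2.12874221e-03, -9.99997662e-01]]), 'force': array([-0.29040816, -0.46982767,  1.00514732]), 'moment': array([ 0.04758376, -0.00849202,  0.00305708]), 'opening': 1.0009949214095106}
scene {'vertical_fov': 56.157284790564056, 'cx': 314.6595951783244, 'cy': 195.85694621958717, 'position': array([ 1.3172266 , -0.58319384,  0.82035161]), 'rotation': array([[ 0.65478424,  0.41817336, -0.62959403],
       [ 0.75581047, -0.35913   ,  0.5475182 ],
       [ 0.00285142, -0.83436005, -0.55121247]])} 0.00401953125
top {'vertical_fov': 51.897783058049875, 'cx': 318.7483939955423, 'cy': 202.44135212850736, 'position': array([0.31361816, 0.07538732, 1.28019843]), 'rotation': array([[ 0.03689101, -0.97884899,  0.2012305 ],
       [-0.99931376, -0.03546506,  0.01068802],
       [-0.00332531, -0.2014867 , -0.9794856 ]])} 0.003890625
```

View pics/scene0.png

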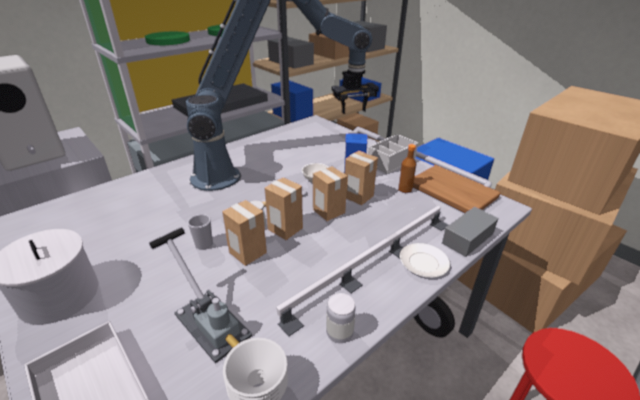

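View pics/top0.png

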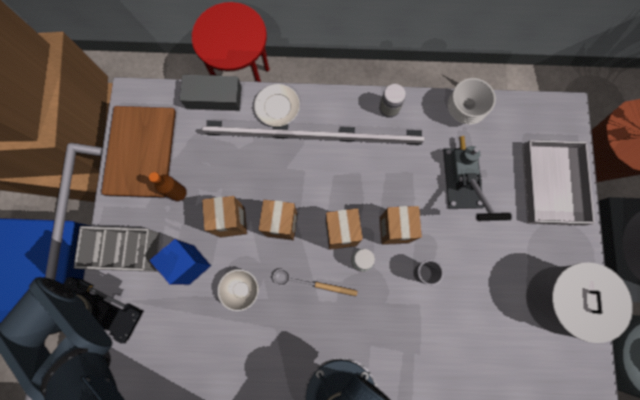

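The pictures show four brown cartons, at top-view pixels (223,215), (277,219), (343,228) and (401,224). The blue look-alike is at (180,262), the rail runs from (205,130) to (422,138), and the lever grip is at (494,216). Next I'll measure them.

```bash
cat > h.py <<'E'
from rig import bot, vision
import cv2,numpy as np
def cloud(n,d,info=None):
    i=info or vision.camera_info(n)
    f=200/np.tan(np.radians(i["vertical_fov"]/2))
    v,u=np.mgrid[0:400,0:640].astype(float)
    P=np.stack([(u-i["cx"])/f*d,(v-i["cy"])/f*d,d],-1)
    W=P@np.array(i["rotation"]).T+np.array(i["position"])
    W[d<=0]=np.nan
    return W
def brown(im):
    h=cv2.cvtColor(im,cv2.COLOR_RGB2HSV)
    return (h[...,0]>5)&(h[...,0]<25)&(h[...,1]>70)&(h[...,2]>50)
E
python3 - <<'E'
from h import *
im=cv2.imread("pics/top0.png")[:,:,::-1].copy(); d=np.load("top0d.npy"); W=cloud("top",d)
print("table z",np.nanmedian(W[180:190,300:430,2]), )
b=W[150:300,60:540]
z=W[...,2]
m=((z>0.145)&(z<0.195)).astype(np.uint8); m[:,:190]=0; m[:150]=0; m[300:]=0
n,l,st,c=cv2.connectedComponentsWithStats(m)
for k in range(1,n):
    if st[k,4]<100: continue
    p=W[l==k]; r=cv2.minAreaRect((p[:,:2]*1000).astype(np.float32))
    print("tall",c[k].round(),st[k,4],"z",np.nanmedian(p[:,2]).round(4),[np.round(x,1) for x in r], im[l==k].mean(0).round())
# everything > 15mm : components
m=((z>0.015)&(z<0.3)).astype(np.uint8)
m[:80]=0
n,l,st,c=cv2.connectedComponentsWithStats(m)
for k in range(1,n):
    if st[k,4]<60: continue
    p=W[l==k]; p=p[np.isfinite(p[:,0])]
    print(c[k].round(),st[k,4],"min",p.min(0).round(3),"max",p.max(0).round(3))
# rail top
mm=(z>0.05)&(z<0.07); mm[:,:200]=0;mm[:,430:]=0;mm[:120]=0;mm[145:]=0
p=W[mm]; print("rail",len(p),p.min(0),p.max(0)); 
r=cv2.minAreaRect((p[:,:2]*1000).astype(np.float32)); print(r)
A=np.polyfit(p[:,1],p[:,0],1); print("x=ay+b",A,"z",np.median(p[:,2]))
for y in(-.2,-.1,0,.1,.2,.3):
    q=p[abs(p[:,1]-y)<.02]; print(y,q[:,0].min(),q[:,0].max())
# lever grip
for (u,v) in [(484,217),(494,217),(505,217),(462,160)]: print(u,v,W[v,u].round(4), im[v,u])
cv2.imwrite("pics/crop0.png",cv2.resize(im[120:320,140:540,::-1],(800,400)))
E
```

```text
table z 0.0007248943808682018
tall [486. 204.] 108 z 0.1693 [array([ 556.1, -373.1]), array([57.8, 14.3]), np.float64(4.3)] [85. 82. 85.]
tall [220. 213.] 1110 z 0.173 [array([503. , 359.9]), array([89.3, 89.2]), np.float64(9.1)] [147. 118.  94.]
tall [276. 217.] 1034 z 0.1627 [array([500. , 203.8]), array([88.1, 88.8]), np.float64(85.4)] [160. 129. 103.]
tall [403. 222.] 1089 z 0.1672 [array([ 496.7, -147.2]), array([89. , 88.8]), np.float64(4.2)] [160. 129. 103.]
tall [343. 226.] 1090 z 0.1772 [array([478.3,  18. ]), array([89.4, 88. ]), np.float64(9.3)] [162. 130. 104.]
tall [589. 284.] 2303 z 0.1571 [array([ 356.5, -643.7]), array([ 95.4, 209.3]), np.float64(2.1)] [176. 171. 171.]
[ 10. 104.] 1079 min [0.773 1.079 0.015] max [0.956 1.135 0.115]
[210.  94.] 1710 min [0.874 0.363 0.015] max [0.966 0.545 0.08 ]
[471. 101.] 1606 min [ 0.836 -0.439  0.017] max [ 0.962 -0.31   0.113]
[276. 103.] 493 min [0.823 0.166 0.015] max [0.972 0.315 0.027]
[392. 100.] 637 min [ 0.868 -0.165  0.015] max [ 0.937 -0.096  0.118]
[140. 154.] 6087 min [0.562 0.51  0.015] max [0.873 0.774 0.206]
[313. 
[... 915 characters left out ...]
  0.015] max [0.119 0.08  0.3  ]
rail 1129 [ 0.77350875 -0.2300829   0.05001546] [0.79740508 0.4658105  0.06831346]
((785.3356323242188, 117.87446594238281), (695.995361328125, 18.240455627441406), 89.5057144165039)
x=ay+b [0.01311576 0.78251793] z 0.060192160375670545
-0.2 0.7735087516138197 0.7915722229289164
-0.1 0.7743470370932944 0.7896934649987749
0 0.7756661434879053 0.7917836356851379
0.1 0.7772221928850099 0.7906934654022791
0.2 0.7777223869931668 0.7939590084968684
0.3 0.779846694799123 0.7941543099314101
484 217 [ 0.5096 -0.3486  0.2126] [27 25 25]
494 217 [ 0.5115 -0.377   0.2076] [28 27 26]
505 217 [ 0.513  -0.4069  0.2055] [24 23 22]
462 160 [ 0.7086 -0.3432  0.0772] [30 32 33]
```

View pics/crop0.png

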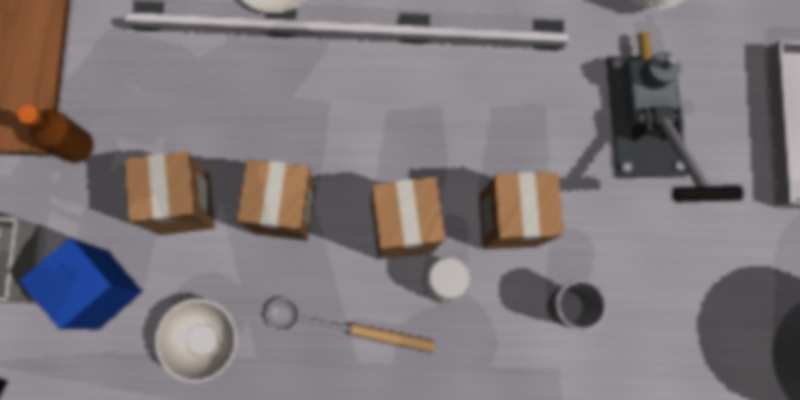

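```bash
python3 - <<'E'
from h import *
im=cv2.imread("pics/top0.png")[:,:,::-1].copy(); d=np.load("top0d.npy"); W=cloud("top",d)
h=cv2.cvtColor(im,cv2.COLOR_RGB2HSV)
R=W[165:205,145:195]; 
for lo in(.02,.05,.1,.15,.18):
    q=R[(R[...,2]>lo)&(R[...,2]<lo+.03)]
    if len(q): print(lo,len(q),q.min(0).round(3),q.max(0).round(3))
im2=cv2.imread("pics/scene0.png")[:,:,::-1].copy(); d2=np.load("scene0d.npy"); V=cloud("scene",d2)
R=V[140:195,396:420]
for lo in(.01,.05,.1,.15,.18):
    q=R[(R[...,2]>lo)&(R[...,2]<lo+.03)]
    if len(q): print("s",lo,len(q),q.min(0).round(3),np.median(q,0).round(3),q.max(0).round(3))
# grip in scene
R=V[225:250,148:188]; c=im2[225:250,148:188].max(-1)<60
q=R[c]; q=q[(q[:,2]>.15)]; print("grip",len(q),q.min(0).round(3),np.median(q,0).round(3),q.max(0).round(3))
m=(W[...,2]>.19)&(W[...,2]<.23)&(im.max(-1)<60); m[:,:470]=0; m[:,520:]=0;m[:200]=0;m[225:]=0
q=W[m];print("griptop",len(q),q.min(0).round(3),np.median(q,0).round(3),q.max(0).round(3), cv2.minAreaRect((q[:,:2]*1000).astype(np.float32)))
E
```

```text
0.02 498 [0.562 0.51  0.02 ] [0.676 0.644 0.05 ]
0.05 71 [0.562 0.511 0.051] [0.613 0.55  0.079]
0.1 122 [0.562 0.51  0.1  ] [0.619 0.567 0.13 ]
0.15 48 [0.579 0.527 0.15 ] [0.604 0.546 0.178]
0.18 98 [0.577 0.526 0.18 ] [0.604 0.553 0.206]
s 0.01 225 [0.451 0.501 0.01 ] [0.597 0.571 0.029] [0.629 0.784 0.04 ]
s 0.05 279 [0.337 0.504 0.05 ] [0.456 0.679 0.065] [0.615 0.783 0.08 ]
s 0.1 107 [0.564 0.505 0.1  ] [0.601 0.515 0.116] [0.616 0.553 0.13 ]
s 0.15 48 [0.575 0.52  0.151] [0.593 0.529 0.164] [0.602 0.546 0.18 ]
s 0.18 51 [0.573 0.521 0.18 ] [0.59  0.529 0.197] [0.601 0.553 0.207]
grip 183 [ 0.512 -0.425  0.198] [ 0.518 -0.387  0.207] [ 0.526 -0.341  0.214]
griptop 220 [ 0.503 -0.42   0.195] [ 0.513 -0.374  0.209] [ 0.527 -0.332  0.215] ((516.2185668945312, -375.36907958984375), (22.029760360717773, 87.47415161132812), 3.6844542026519775)
```

```bash
cat > go.py <<'E'
import sys
from h import *
from scipy.spatial.transform import Rotation as Ro
# usage go.py x y z yaw(dir of push, deg)
x,y,z,a=map(float,sys.argv[1:5]); a=np.radians(a)
X=np.array([-np.cos(a),-np.sin(a),0]);Z=np.array([0,0,-1.]);Y=np.cross(Z,X)
T=np.stack([X,Y,Z],1)
s=bot.read_state(); R=np.array(s["tcp_rot"])
print("dp",(R.T@(np.array([x,y,z])-s["position"])*1000).round(1),"turn",np.degrees(Ro.from_matrix(R.T@T).as_rotvec()).round(1),"pos",s["position"].round(4),"F",s["force"].round(1),s["time_s"], s["opening"])
E
python3 go.py .429 .348 .234 9.1
```

```text
dp [-258.9 -136.3   -1.1] turn [ -0.1  -0.  -32.1] pos [0.2441 0.5747 0.2327] F [ 0.1 -0.5 -0.8] 0.1 1.0018860622954824
```

Emit:
jog_arm(
  rows=[
    {"dp":[-45,-23,0],"turn":[0,0,-6],"grip":0.5},
    {"dp":[-90,-46,0],"turn":[0,0,-12],"grip":0.5},
    {"dp":[-135,-70,0],"turn":[0,0,-18],"grip":0.5},
    {"dp":[-180,-93,0],"turn":[0,0,-24],"grip":0.5},
    {"dp":[-225,-117,0],"turn":[0,0,-30],"grip":0.5},
    {"dp":[-259,-136,0],"turn":[0,0,-32],"grip":0.5},
    {"dp":[-259,-136,0],"turn":[0,0,-32],"grip":0.5},
    {"dp":[-259,-136,30],"turn":[0,0,-32],"grip":0.5},
    {"dp":[-259,-136,66],"turn":[0,0,-32],"grip":0.5},
    {"dp":[-259,-136,66],"turn":[0,0,-32],"grip":0.5},
  ],
)

```text
time_s: 1.1
position: [0.4259, 0.3472, 0.1634]
tcp_rot: [[-0.988, -0.156, -0.01], [-0.156, 0.988, -0.005], [0.011, -0.003, -1.0]]
force: [-0.4, 0.0, -0.7]
opening: 0.499
```

```bash
python3 go.py .429 .348 .167 9.1; python3 - <<'E'
from h import *
im,d=vision.capture("scene"); cv2.imwrite("pics/s1.png",im[:,:,::-1])
E
```

```text
dp [-3.2  0.3 -3.6] turn [-0.2 -0.6 -0.1] pos [0.4259 0.3472 0.1634] F [-0.4  0.  -0.7] 1.1 0.49855279773988037
```

View pics/s1.png

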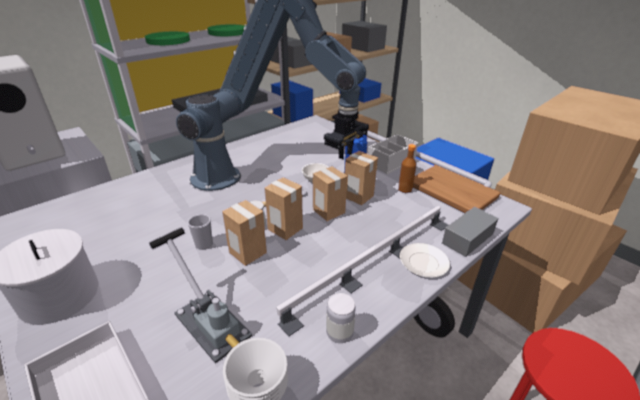

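The gripper stands behind the leftmost carton (gripper at about (345,145), carton at (361,178)). Now I'll push it slowly.

Emit:
jog_arm(
  rows=[
    {"dp":[-8,0,-5],"turn":[0,0,0],"grip":0.5},
    {"dp":[-14,0,-5],"turn":[0,0,0],"grip":0.5},
    {"dp":[-18,0,-5],"turn":[0,0,0],"grip":0.5},
    {"dp":[-22,0,-5],"turn":[0,0,0],"grip":0.5},
    {"dp":[-26,0,-5],"turn":[0,0,0],"grip":0.5},
    {"dp":[-30,0,-5],"turn":[0,0,0],"grip":0.5},
    {"dp":[-34,0,-5],"turn":[0,0,0],"grip":0.5},
    {"dp":[-38,0,-5],"turn":[0,0,0],"grip":0.5},
    {"dp":[-42,0,-5],"turn":[0,0,0],"grip":0.5},
    {"dp":[-46,0,-5],"turn":[0,0,0],"grip":0.5},
  ],
)

```text
time_s: 2.15
position: [0.4755, 0.356, 0.1725]
tcp_rot: [[-0.988, -0.156, 0.0], [-0.156, 0.988, 0.0], [-0.0, 0.0, -1.0]]
force: [-0.6, -0.2, 0.3]
opening: 0.498
```

```bash
python3 - <<'E'
from h import *
print(bot.read_state()["force"])
im,d=vision.capture("scene"); cv2.imwrite("pics/s2.png",cv2.resize(im[90:290,200:460,::-1],(780,600)))
E
```

```text
[-0.64793465 -0.19523023  0.29951833]
```

View pics/s2.png

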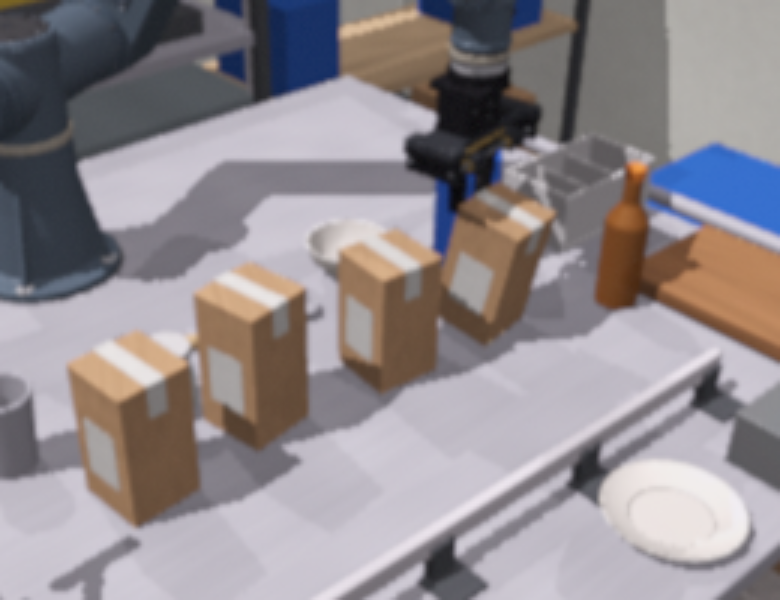

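The carton at crop (495,265) is tipping cleanly. I'll keep pushing.

Emit:
jog_arm(
  rows=[
    {"dp":[-4,0,0],"turn":[0,0,0],"grip":0.5},
    {"dp":[-8,0,0],"turn":[0,0,0],"grip":0.5},
    {"dp":[-12,0,0],"turn":[0,0,0],"grip":0.5},
    {"dp":[-16,0,0],"turn":[0,0,0],"grip":0.5},
    {"dp":[-20,0,0],"turn":[0,0,0],"grip":0.5},
    {"dp":[-24,0,0],"turn":[0,0,0],"grip":0.5},
    {"dp":[-28,0,0],"turn":[0,0,0],"grip":0.5},
    {"dp":[-32,0,0],"turn":[0,0,0],"grip":0.5},
    {"dp":[-36,0,0],"turn":[0,0,0],"grip":0.5},
    {"dp":[-40,0,0],"turn":[0,0,0],"grip":0.5},
  ],
)

```text
time_s: 3.2
position: [0.515, 0.3622, 0.1725]
tcp_rot: [[-0.988, -0.156, 0.0], [-0.156, 0.988, -0.0], [-0.0, -0.0, -1.0]]
force: [-0.2, 0.8, 0.5]
opening: 0.499
```

Emit:
jog_arm(
  rows=[
    {"dp":[-4,0,0],"turn":[0,0,0],"grip":0.5},
    {"dp":[-8,0,0],"turn":[0,0,0],"grip":0.5},
    {"dp":[-12,0,0],"turn":[0,0,0],"grip":0.5},
    {"dp":[-12,0,0],"turn":[0,0,0],"grip":0.5},
    {"dp":[-12,0,0],"turn":[0,0,0],"grip":0.5},
    {"dp":[-12,0,0],"turn":[0,0,0],"grip":0.5},
    {"dp":[-12,0,0],"turn":[0,0,0],"grip":0.5},
  ],
)

```text
time_s: 3.9
position: [0.5261, 0.364, 0.1725]
tcp_rot: [[-0.988, -0.156, -0.0], [-0.156, 0.988, -0.0], [0.0, -0.0, -1.0]]
force: [0.0, -0.7, -0.1]
opening: 0.5
```

```bash
python3 - <<'E'
from h import *
im,d=vision.capture("scene"); cv2.imwrite("pics/s3.png",cv2.resize(im[90:290,200:460,::-1],(780,600)))
E
```

```text
(no output)
```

View pics/s3.png

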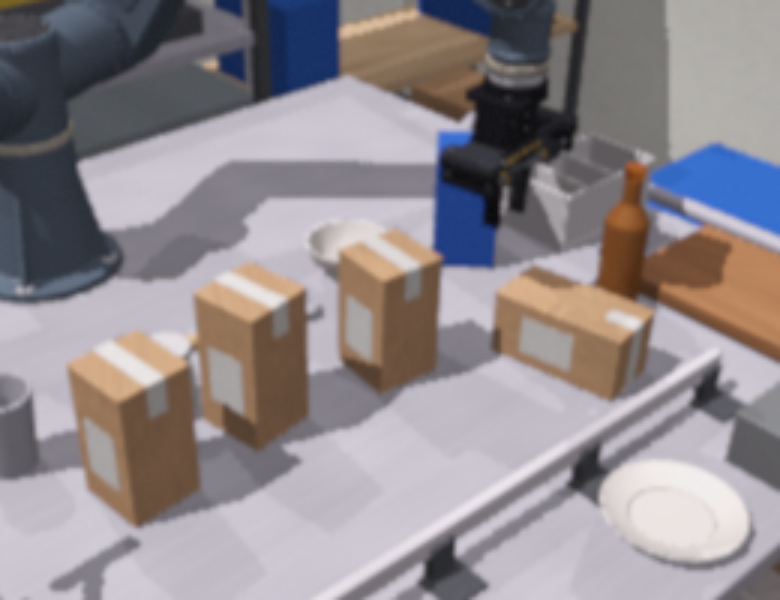

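The carton now lies on its side at crop (575,330), short of the rail and clear of the bottle. I'll measure it for the push.

```bash
cat > lie.py <<'E'
from h import *
def lying(tag=None):
    out=[]
    for n in("scene","top"):
        im,d=vision.capture(n); W=cloud(n,d); z=W[...,2]
        if tag: cv2.imwrite(f"pics/{n}_{tag}.png",im[:,:,::-1])
        for nm,lo,hi in(("lie",.075,.1),("stand",.145,.195)):
            m=(z>lo)&(z<hi)&(W[...,0]>.4)&(W[...,0]<.85)&(W[...,1]<.5)&(W[...,1]>-.3)
            if nm=="lie": # remove sides of standing: only keep flat tops
                up=cv2.morphologyEx(m.astype(np.uint8),cv2.MORPH_OPEN,np.ones((9,9)))
            else: up=cv2.morphologyEx(m.astype(np.uint8),cv2.MORPH_OPEN,np.ones((3,3)))
            k,l,st,c=cv2.connectedComponentsWithStats(up)
            for i in range(1,k):
                if st[i,4]<150: continue
                p=W[l==i]; r=cv2.minAreaRect((p[:,:2]*1000).astype(np.float32))
                print(n,nm,c[i].round(),st[i,4],"z",round(float(np.nanmedian(p[:,2])),3),np.round(r[0],1),np.round(r[1],1),round(r[2],1),"x",p[:,0].min().round(3),p[:,0].max().round(3),"y",p[:,1].min().round(3),p[:,1].max().round(3))
if __name__=="__main__":
    import sys
    lying(sys.argv[1]); s=bot.read_state(); print(s["time_s"],s["position"],s["force"])
E
python3 lie.py a
```

```text
scene lie [392. 192.] 711 z 0.09 [633.1 376.1] [173.6  93. ] 9.2 x 0.545 0.724 y 0.325 0.429
scene stand [329. 176.] 474 z 0.164 [496.2 198.1] [90.9 95.2] 83.5 x 0.447 0.547 y 0.151 0.246
scene stand [283. 190.] 713 z 0.178 [474.3  11.9] [93.3 91.9] 8.6 x 0.426 0.525 y -0.037 0.063
scene stand [242. 214.] 760 z 0.168 [ 493.8 -152.2] [92.8 90.8] 4.2 x 0.446 0.542 y -0.2 -0.104
top lie [224. 159.] 630 z 0.089 [672.2 386.6] [103.6  86.2] 8.5 x 0.626 0.725 y 0.339 0.435
top stand [276. 217.] 1034 z 0.163 [500.  204.1] [88.7 89.2] 85.2 x 0.452 0.546 y 0.156 0.25
top stand [403. 222.] 1078 z 0.167 [ 496.6 -146.9] [88.7 88.9] 4.2 x 0.45 0.543 y -0.192 -0.1
top stand [343. 226.] 1090 z 0.177 [478.3  17.9] [88.8 88.3] 9.2 x 0.428 0.526 y -0.03 0.067
4.05 [0.52623705 0.36406968 0.17259681] [ 0.74422667  0.43189707 -0.62175482]
```

```bash
python3 go.py .517 .375 .050 -0.8
```

```text
dp [  7.4  12.2 122.6] turn [-0.  -0.   9.8] pos [0.5262 0.3641 0.1726] F [ 0.7  0.4 -0.6] 4.05 0.49800758734207146
```

Emit:
jog_arm(
  rows=[
    {"dp":[8,12,0],"turn":[0,0,8],"grip":0.5},
    {"dp":[8,12,30],"turn":[0,0,10],"grip":0.5},
    {"dp":[8,12,65],"turn":[0,0,10],"grip":0.5},
    {"dp":[8,12,100],"turn":[0,0,10],"grip":0.5},
    {"dp":[8,12,122],"turn":[0,0,10],"grip":0.5},
    {"dp":[8,12,122],"turn":[0,0,10],"grip":0.5},
    {"dp":[8,12,122],"turn":[0,0,10],"grip":0.5},
  ],
)

```text
time_s: 4.75
position: [0.5168, 0.3748, 0.0507]
tcp_rot: [[-1.0, 0.018, -0.0], [0.018, 1.0, -0.0], [0.0, -0.0, -1.0]]
force: [0.0, 0.1, 0.4]
opening: 0.496
```

```bash
python3 go.py .59 .375 .050 -0.8
```

```text
dp [-73.2   1.5   0.7] turn [-0.  -0.  -0.2] pos [0.5168 0.3748 0.0507] F [0.  0.1 0.4] 4.75 0.4960277663934048
```

Emit:
jog_arm(
  rows=[
    {"dp":[-8,0,0],"turn":[0,0,0],"grip":0.5},
    {"dp":[-15,0,0],"turn":[0,0,0],"grip":0.5},
    {"dp":[-22,0,0],"turn":[0,0,0],"grip":0.5},
    {"dp":[-29,0,0],"turn":[0,0,0],"grip":0.5},
    {"dp":[-36,0,0],"turn":[0,0,0],"grip":0.5},
    {"dp":[-43,1,0],"turn":[0,0,0],"grip":0.5},
    {"dp":[-50,1,0],"turn":[0,0,0],"grip":0.5},
    {"dp":[-57,1,0],"turn":[0,0,0],"grip":0.5},
    {"dp":[-64,1,0],"turn":[0,0,0],"grip":0.5},
    {"dp":[-70,1,0],"turn":[0,0,0],"grip":0.5},
  ],
)

```text
time_s: 5.75
position: [0.5874, 0.3744, 0.0505]
tcp_rot: [[-1.0, 0.018, 0.0], [0.018, 1.0, 0.0], [-0.0, 0.0, -1.0]]
force: [-3.4, 0.6, 0.9]
opening: 0.498
```

```bash
python3 lie.py b
```

```text
scene lie [399. 199.] 773 z 0.09 [681.5 361.1] [ 92.9 175. ] 87.9 x 0.594 0.768 y 0.314 0.41
scene stand [379. 171.] 519 z 0.156 [584.2 372.6] [190.3  77.9] 88.6 x 0.543 0.624 y 0.277 0.467
scene stand [329. 176.] 468 z 0.164 [495.6 198.9] [93.6 95.5] 88.7 x 0.448 0.544 y 0.152 0.246
scene stand [283. 190.] 713 z 0.178 [473.8  12.9] [95.1 90.8] 8.5 x 0.424 0.525 y -0.037 0.062
scene stand [242. 214.] 764 z 0.168 [ 492.5 -153.3] [93.6 89.8] 5.1 x 0.445 0.542 y -0.2 -0.105
top lie [232. 148.] 846 z 0.089 [712.4 364.3] [124.7  85.1] 2.4 x 0.651 0.774 y 0.322 0.409
top stand [242. 185.] 442 z 0.153 [589.2 307.1] [52.7 74.3] 82.5 x 0.551 0.626 y 0.282 0.337
top stand [276. 217.] 1033 z 0.163 [499.8 203.9] [88.4 88.8] 84.9 x 0.453 0.546 y 0.156 0.25
top stand [403. 222.] 1081 z 0.167 [ 496.6 -147.1] [89.2 88.8] 4.6 x 0.45 0.542 y -0.192 -0.1
top stand [343. 227.] 1084 z 0.177 [478.5  18. ] [89.4 88.2] 9.3 x 0.428 0.526 y -0.03 0.067
5.85 [0.58849838 0.37421623 0.05050617] [-0.34790204  0.64154348 -0.82557675]
```

View pics/scene_b.png

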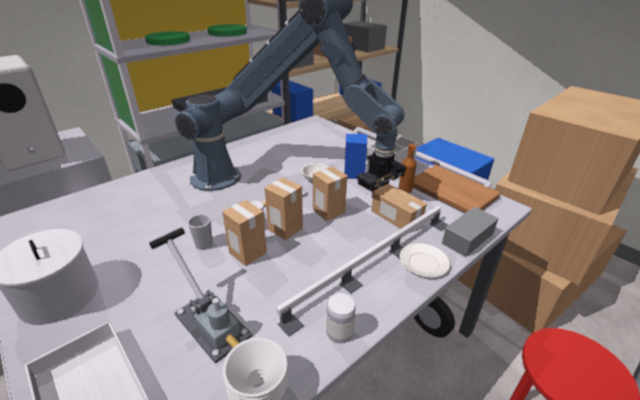

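The carton is squared up and its lid end at about (420,218) is a few mm from the rail. I'll finish the push gently until the rail pushes back.

Emit:
jog_arm(
  rows=[
    {"dp":[-3,0,0],"turn":[0,0,0],"grip":0.5},
    {"dp":[-5,0,0],"turn":[0,0,0],"grip":0.5},
    {"dp":[-7,0,0],"turn":[0,0,0],"grip":0.5},
    {"dp":[-9,0,0],"turn":[0,0,0],"grip":0.5},
    {"dp":[-10,0,0],"turn":[0,0,0],"grip":0.5},
  ],
)

```text
time_s: 6.35
position: [0.5967, 0.3742, 0.0504]
tcp_rot: [[-1.0, 0.018, 0.0], [0.018, 1.0, -0.0], [-0.0, -0.0, -1.0]]
force: [-0.7, -1.0, 0.1]
opening: 0.499
```

Emit:
jog_arm(
  rows=[
    {"dp":[-1,0,0],"turn":[0,0,0],"grip":0.5},
    {"dp":[-2,0,0],"turn":[0,0,0],"grip":0.5},
    {"dp":[-2,0,0],"turn":[0,0,0],"grip":0.5},
  ],
)

```text
time_s: 6.65
position: [0.5972, 0.3741, 0.0504]
tcp_rot: [[-1.0, 0.018, -0.003], [0.018, 1.0, -0.001], [0.003, -0.001, -1.0]]
force: [-5.1, -0.1, 1.8]
opening: 0.496
```

Emit:
jog_arm(
  rows=[
    {"dp":[-1,0,0],"turn":[0,0,0],"grip":0.5},
    {"dp":[-2,0,0],"turn":[0,0,0],"grip":0.5},
    {"dp":[-3,0,0],"turn":[0,0,0],"grip":0.5},
    {"dp":[-3,0,0],"turn":[0,0,0],"grip":0.5},
  ],
)

```text
time_s: 7.05
position: [0.5971, 0.3741, 0.0504]
tcp_rot: [[-1.0, 0.018, -0.009], [0.018, 1.0, -0.002], [0.009, -0.002, -1.0]]
force: [-11.9, 0.2, 6.5]
opening: 0.505
```

```bash
python3 lie.py c | grep -v stand
```

```text
scene lie [403. 200.] 703 z 0.09 [692.7 362.1] [ 94.7 172.7] 88.0 x 0.606 0.78 y 0.313 0.409
top lie [233. 144.] 837 z 0.089 [724.7 365.4] [116.   88.1] 0.2 x 0.667 0.783 y 0.321 0.41
7.15 [0.59713062 0.37406044 0.05040054] [-10.92463001  -0.37961271   5.28394361]
```

Emit:
jog_arm(
  rows=[
    {"dp":[5,0,0],"turn":[0,0,0],"grip":0.5},
    {"dp":[15,0,0],"turn":[0,0,0],"grip":0.5},
    {"dp":[25,0,0],"turn":[0,0,0],"grip":0.5},
    {"dp":[40,0,-40],"turn":[0,0,0],"grip":0.5},
    {"dp":[60,0,-90],"turn":[0,0,0],"grip":0.5},
    {"dp":[90,-20,-130],"turn":[0,0,0],"grip":0.5},
    {"dp":[120,-60,-150],"turn":[0,0,0],"grip":0.5},
    {"dp":[150,-100,-150],"turn":[0,0,0],"grip":0.5},
    {"dp":[170,-140,-150],"turn":[0,0,4],"grip":0.5},
    {"dp":[176,-161,-150],"turn":[0,0,4],"grip":0.5},
  ],
)

```text
time_s: 8.15
position: [0.4187, 0.2141, 0.2009]
tcp_rot: [[-0.996, 0.088, -0.002], [0.088, 0.996, -0.001], [0.002, -0.001, -1.0]]
force: [0.8, 0.1, -0.1]
opening: 0.501
```

```bash
python3 lie.py d; python3 go.py .4253 .2104 .158 -4.9
```

```text
scene lie [401. 200.] 771 z 0.09 [691.7 361.3] [ 91.7 173.5] 87.5 x 0.605 0.778 y 0.314 0.41
scene stand [330. 176.] 469 z 0.164 [495.8 198.7] [90.2 92.9] 86.4 x 0.449 0.543 y 0.151 0.245
scene stand [283. 190.] 711 z 0.178 [473.7  12. ] [93.7 91.8] 10.2 x 0.423 0.526 y -0.039 0.062
scene stand [242. 214.] 754 z 0.169 [ 492.9 -151.3] [92.4 90.4] 4.5 x 0.447 0.541 y -0.199 -0.105
top lie [229. 155.] 1600 z 0.089 [696.2 366.8] [ 88.9 174.6] 89.1 x 0.609 0.783 y 0.322 0.412
top stand [286. 213.] 351 z 0.163 [507.8 185.1] [52.4 72.3] 85.9 x 0.471 0.545 y 0.157 0.209
top stand [403. 222.] 1082 z 0.167 [ 496.6 -146.9] [89.1 88.2] 4.0 x 0.45 0.543 y -0.192 -0.1
top stand [343. 226.] 1086 z 0.177 [478.2  17.9] [89.5 88.3] 9.0 x 0.428 0.526 y -0.03 0.067
8.25 [0.42037403 0.21395644 0.20086961] [-0.35896784 -0.00506219 -0.18108079]
dp [-5.3 -3.  42.9] turn [-0.1 -0.1 -0.3] pos [0.4204 0.214  0.2009] F [-0.4 -0.  -0.2] 8.25 0.4980741747034319
```

Carton A (carton2, by its 172 mm height) lies flush, lid end at x 0.783 against the rail. Next is carton B (162 mm tall).

Emit:
jog_arm(
  rows=[
    {"dp":[-2,-3,25],"turn":[0,0,0],"grip":0.5},
    {"dp":[-4,-3,41],"turn":[0,0,0],"grip":0.5},
    {"dp":[-12,-3,41],"turn":[0,0,0],"grip":0.5},
    {"dp":[-20,-3,41],"turn":[0,0,0],"grip":0.5},
    {"dp":[-24,-3,41],"turn":[0,0,0],"grip":0.5},
    {"dp":[-28,-3,41],"turn":[0,0,0],"grip":0.5},
    {"dp":[-32,-3,41],"turn":[0,0,0],"grip":0.5},
    {"dp":[-36,-3,41],"turn":[0,0,0],"grip":0.5},
    {"dp":[-40,-3,41],"turn":[0,0,0],"grip":0.5},
    {"dp":[-44,-3,41],"turn":[0,0,0],"grip":0.5},
  ],
)

```text
time_s: 9.25
position: [0.4667, 0.2094, 0.1597]
tcp_rot: [[-0.996, 0.087, 0.0], [0.087, 0.996, 0.0], [-0.0, 0.0, -1.0]]
force: [-1.9, -0.6, 1.7]
opening: 0.498
```

Emit:
jog_arm(
  rows=[
    {"dp":[-4,0,0],"turn":[0,0,0],"grip":0.5},
    {"dp":[-8,0,0],"turn":[0,0,0],"grip":0.5},
    {"dp":[-12,0,0],"turn":[0,0,0],"grip":0.5},
    {"dp":[-16,0,0],"turn":[0,0,0],"grip":0.5},
    {"dp":[-20,0,0],"turn":[0,0,0],"grip":0.5},
    {"dp":[-24,0,0],"turn":[0,0,0],"grip":0.5},
    {"dp":[-28,0,0],"turn":[0,0,0],"grip":0.5},
    {"dp":[-32,0,0],"turn":[0,0,0],"grip":0.5},
    {"dp":[-36,0,0],"turn":[0,0,0],"grip":0.5},
    {"dp":[-40,0,0],"turn":[0,0,0],"grip":0.5},
  ],
)

```text
time_s: 10.25
position: [0.5067, 0.2059, 0.1596]
tcp_rot: [[-0.996, 0.087, 0.0], [0.087, 0.996, -0.0], [-0.0, 0.0, -1.0]]
force: [0.2, -0.0, 0.7]
opening: 0.505
```

Emit:
jog_arm(
  rows=[
    {"dp":[-4,0,0],"turn":[0,0,0],"grip":0.5},
    {"dp":[-8,0,0],"turn":[0,0,0],"grip":0.5},
    {"dp":[-12,0,0],"turn":[0,0,0],"grip":0.5},
    {"dp":[-16,0,0],"turn":[0,0,0],"grip":0.5},
    {"dp":[-16,0,0],"turn":[0,0,0],"grip":0.5},
    {"dp":[-16,0,0],"turn":[0,0,0],"grip":0.5},
    {"dp":[-16,0,0],"turn":[0,0,0],"grip":0.5},
    {"dp":[-16,0,0],"turn":[0,0,0],"grip":0.5},
  ],
)

```text
time_s: 11.05
position: [0.5218, 0.2046, 0.1595]
tcp_rot: [[-0.996, 0.087, -0.0], [0.087, 0.996, -0.0], [0.0, -0.0, -1.0]]
force: [0.5, -0.1, -0.4]
opening: 0.499
```

```bash
python3 lie.py e
```

```text
scene lie [400. 199.] 704 z 0.09 [692.8 361.7] [ 95.7 173.5] 88.9 x 0.606 0.779 y 0.314 0.41
scene lie [355. 212.] 818 z 0.09 [629.3 186.8] [ 89.4 164.7] 84.5 x 0.548 0.712 y 0.135 0.236
scene stand [283. 191.] 725 z 0.178 [475.   13.2] [91.7 91.8] 9.3 x 0.424 0.526 y -0.038 0.061
scene stand [242. 214.] 757 z 0.169 [ 493.3 -151.5] [92.  91.9] 4.0 x 0.445 0.541 y -0.199 -0.104
top lie [227. 153.] 1236 z 0.089 [696.7 367. ] [ 88.6 174.4] 89.6 x 0.61 0.784 y 0.323 0.412
top lie [294. 164.] 412 z 0.089 [671.1 170.3] [89.9 54.9] 2.9 x 0.627 0.716 y 0.144 0.2
top stand [403. 222.] 1077 z 0.167 [ 496.7 -147.2] [89.3 88.6] 4.6 x 0.449 0.542 y -0.192 -0.1
top stand [343. 226.] 1084 z 0.177 [478.3  17.6] [88.8 88.8] 9.3 x 0.428 0.526 y -0.03 0.067
11.15 [0.52194498 0.20460105 0.15959306] [0.02266977 0.95019192 0.45494588]
```

View pics/scene_e.png

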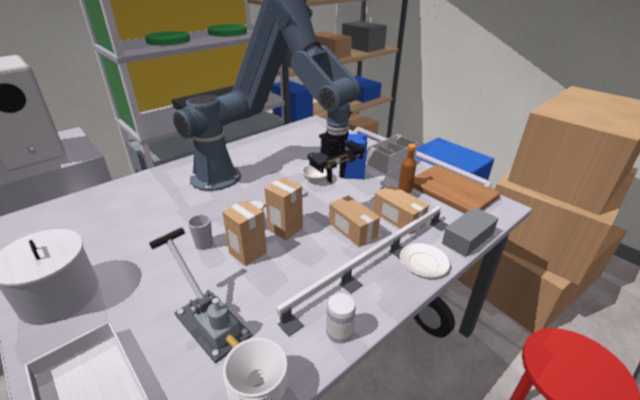

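Carton B lies at scene (355,220). I'll push it to the rail the same way.

```bash
python3 go.py .520 .196 .050 -0.8
```

```text
dp [  1.2  -8.7 109.6] turn [-0.  -0.  -4.2] pos [0.5219 0.2046 0.1596] F [0.  1.  0.5] 11.15 0.5006286746267824
```

Emit:
jog_arm(
  rows=[
    {"dp":[2,-9,0],"turn":[0,0,-4],"grip":0.5},
    {"dp":[2,-9,35],"turn":[0,0,-4],"grip":0.5},
    {"dp":[2,-9,75],"turn":[0,0,-4],"grip":0.5},
    {"dp":[2,-9,109],"turn":[0,0,-4],"grip":0.5},
    {"dp":[2,-9,109],"turn":[0,0,-4],"grip":0.5},
    {"dp":[-5,-9,109],"turn":[0,0,-4],"grip":0.5},
    {"dp":[-12,-9,109],"turn":[0,0,-4],"grip":0.5},
    {"dp":[-19,-9,109],"turn":[0,0,-4],"grip":0.5},
    {"dp":[-26,-9,109],"turn":[0,0,-4],"grip":0.5},
  ],
)

```text
time_s: 12.05
position: [0.5472, 0.1932, 0.052]
tcp_rot: [[-1.0, 0.018, -0.001], [0.018, 1.0, -0.0], [0.001, -0.0, -1.0]]
force: [-4.1, -0.0, 2.4]
opening: 0.495
```

Emit:
jog_arm(
  rows=[
    {"dp":[-6,0,0],"turn":[0,0,0],"grip":0.5},
    {"dp":[-12,0,0],"turn":[0,0,0],"grip":0.5},
    {"dp":[-18,0,0],"turn":[0,0,0],"grip":0.5},
    {"dp":[-24,0,0],"turn":[0,0,0],"grip":0.5},
    {"dp":[-30,0,0],"turn":[0,0,0],"grip":0.5},
    {"dp":[-36,0,0],"turn":[0,0,0],"grip":0.5},
    {"dp":[-42,0,0],"turn":[0,0,0],"grip":0.5},
    {"dp":[-46,0,0],"turn":[0,0,0],"grip":0.5},
    {"dp":[-50,0,0],"turn":[0,0,0],"grip":0.5},
    {"dp":[-53,0,0],"turn":[0,0,0],"grip":0.5},
  ],
)

```text
time_s: 13.05
position: [0.6006, 0.1924, 0.0505]
tcp_rot: [[-1.0, 0.018, 0.0], [0.018, 1.0, -0.0], [-0.0, -0.0, -1.0]]
force: [-2.9, 0.5, 1.6]
opening: 0.499
```

Emit:
jog_arm(
  rows=[
    {"dp":[-2,0,0],"turn":[0,0,0],"grip":0.5},
    {"dp":[-4,0,0],"turn":[0,0,0],"grip":0.5},
    {"dp":[-6,0,0],"turn":[0,0,0],"grip":0.5},
    {"dp":[-8,0,0],"turn":[0,0,0],"grip":0.5},
    {"dp":[-9,0,0],"turn":[0,0,0],"grip":0.5},
  ],
)

```text
time_s: 13.55
position: [0.6045, 0.1922, 0.0502]
tcp_rot: [[-1.0, 0.018, -0.01], [0.018, 1.0, -0.001], [0.01, -0.001, -1.0]]
force: [-13.0, 0.4, 8.9]
opening: 0.504
```

Emit:
jog_arm(
  rows=[
    {"dp":[-1,0,0],"turn":[0,0,0],"grip":0.5},
    {"dp":[-2,0,0],"turn":[0,0,0],"grip":0.5},
    {"dp":[-2,0,0],"turn":[0,0,0],"grip":0.5},
  ],
)

```text
time_s: 13.85
position: [0.6044, 0.1922, 0.0502]
tcp_rot: [[-1.0, 0.017, -0.014], [0.018, 1.0, -0.001], [0.014, -0.001, -1.0]]
force: [-15.1, -0.4, 9.8]
opening: 0.497
```

Emit:
jog_arm(
  rows=[
    {"dp":[10,0,0],"turn":[0,0,0],"grip":0.5},
    {"dp":[25,0,0],"turn":[0,0,0],"grip":0.5},
    {"dp":[40,0,-30],"turn":[0,0,0],"grip":0.5},
    {"dp":[50,0,-75],"turn":[0,0,0],"grip":0.5},
    {"dp":[60,0,-120],"turn":[0,0,0],"grip":0.5},
    {"dp":[75,-10,-165],"turn":[0,0,0],"grip":0.5},
    {"dp":[105,-40,-190],"turn":[0,0,0],"grip":0.5},
    {"dp":[135,-80,-190],"turn":[0,0,0],"grip":0.5},
    {"dp":[165,-120,-190],"turn":[0,0,-5],"grip":0.5},
    {"dp":[195,-160,-190],"turn":[0,0,-10],"grip":0.5},
  ],
)

```text
time_s: 14.85
position: [0.4144, 0.034, 0.2416]
tcp_rot: [[-0.987, -0.161, 0.007], [-0.161, 0.987, -0.002], [-0.007, -0.003, -1.0]]
force: [0.6, -0.5, 1.0]
opening: 0.498
```

```bash
python3 lie.py f;python3 go.py .4043 .0057 .173 9.3
```

```text
scene lie [402. 200.] 791 z 0.09 [692.1 360.2] [ 95.8 173.7] 89.7 x 0.605 0.779 y 0.312 0.408
scene lie [370. 220.] 846 z 0.09 [694.9 190.3] [ 92.7 165.2] 88.6 x 0.612 0.777 y 0.144 0.238
scene stand [283. 191.] 721 z 0.178 [474.6  12.8] [93.8 91.4] 10.0 x 0.425 0.525 y -0.037 0.063
scene stand [242. 214.] 763 z 0.169 [ 492.4 -152.2] [91.6 90.3] 4.5 x 0.446 0.541 y -0.199 -0.104
top lie [228. 152.] 1241 z 0.089 [695.5 366.7] [ 89.5 172.1] 89.0 x 0.61 0.782 y 0.322 0.412
top lie [285. 157.] 1469 z 0.089 [697.9 194.8] [ 88.2 162.5] 89.1 x 0.616 0.779 y 0.15 0.239
top stand [403. 222.] 1085 z 0.167 [ 497.  -147.5] [89.8 89.8] 4.5 x 0.45 0.542 y -0.192 -0.101
14.95 [0.41081659 0.03229973 0.24082548] [-0.28494298  0.42831834 -0.06052043]
dp [ 10.5 -25.2  67.9] turn [-0.1  0.  -0.6] pos [0.4108 0.0323 0.2408] F [-0.3  0.4 -0.1] 14.95 0.49929290909838486
```

Emit:
jog_arm(
  rows=[
    {"dp":[12,-25,0],"turn":[0,0,0],"grip":0.5},
    {"dp":[12,-25,35],"turn":[0,0,0],"grip":0.5},
    {"dp":[12,-25,66],"turn":[0,0,0],"grip":0.5},
    {"dp":[8,-25,66],"turn":[0,0,0],"grip":0.5},
    {"dp":[0,-25,66],"turn":[0,0,0],"grip":0.5},
    {"dp":[-6,-25,66],"turn":[0,0,0],"grip":0.5},
    {"dp":[-10,-25,66],"turn":[0,0,0],"grip":0.5},
    {"dp":[-14,-25,66],"turn":[0,0,0],"grip":0.5},
    {"dp":[-18,-25,66],"turn":[0,0,0],"grip":0.5},
    {"dp":[-22,-25,66],"turn":[0,0,0],"grip":0.5},
  ],
)

```text
time_s: 15.95
position: [0.4393, 0.0146, 0.1749]
tcp_rot: [[-0.988, -0.156, 0.001], [-0.156, 0.988, -0.0], [-0.0, -0.0, -1.0]]
force: [-1.8, -0.1, 1.5]
opening: 0.499
```

Emit:
jog_arm(
  rows=[
    {"dp":[-4,0,0],"turn":[0,0,0],"grip":0.5},
    {"dp":[-8,0,0],"turn":[0,0,0],"grip":0.5},
    {"dp":[-12,0,0],"turn":[0,0,0],"grip":0.5},
    {"dp":[-16,0,0],"turn":[0,0,0],"grip":0.5},
    {"dp":[-20,0,0],"turn":[0,0,0],"grip":0.5},
    {"dp":[-24,0,0],"turn":[0,0,0],"grip":0.5},
    {"dp":[-28,0,0],"turn":[0,0,0],"grip":0.5},
    {"dp":[-32,0,0],"turn":[0,0,0],"grip":0.5},
    {"dp":[-36,0,0],"turn":[0,0,0],"grip":0.5},
    {"dp":[-40,0,0],"turn":[0,0,0],"grip":0.5},
  ],
)

```text
time_s: 16.95
position: [0.4791, 0.0207, 0.1746]
tcp_rot: [[-0.988, -0.156, 0.0], [-0.156, 0.988, -0.0], [-0.0, -0.0, -1.0]]
force: [-0.5, 0.2, 0.7]
opening: 0.501
```

Emit:
jog_arm(
  rows=[
    {"dp":[-4,0,0],"turn":[0,0,0],"grip":0.5},
    {"dp":[-8,0,0],"turn":[0,0,0],"grip":0.5},
    {"dp":[-12,0,0],"turn":[0,0,0],"grip":0.5},
    {"dp":[-16,0,0],"turn":[0,0,0],"grip":0.5},
    {"dp":[-20,0,0],"turn":[0,0,0],"grip":0.5},
    {"dp":[-24,0,0],"turn":[0,0,0],"grip":0.5},
    {"dp":[-24,0,0],"turn":[0,0,0],"grip":0.5},
    {"dp":[-24,0,0],"turn":[0,0,0],"grip":0.5},
    {"dp":[-24,0,0],"turn":[0,0,0],"grip":0.5},
    {"dp":[-24,0,0],"turn":[0,0,0],"grip":0.5},
  ],
)

```text
time_s: 17.95
position: [0.502, 0.0244, 0.1745]
tcp_rot: [[-0.988, -0.156, -0.0], [-0.156, 0.988, 0.0], [0.0, 0.0, -1.0]]
force: [0.2, 0.4, -0.2]
opening: 0.501
```

```bash
python3 lie.py g
```

```text
scene lie [402. 200.] 792 z 0.09 [692.6 363.4] [ 93.7 172.8] 88.3 x 0.606 0.778 y 0.314 0.412
scene lie [367. 220.] 812 z 0.09 [694.2 189.7] [ 91.3 162.6] 88.9 x 0.613 0.775 y 0.143 0.235
scene lie [316. 227.] 1071 z 0.09 [607.9  34.9] [179.2  91.5] 9.2 x 0.519 0.702 y -0.02 0.09
scene stand [242. 214.] 771 z 0.168 [ 493.2 -151.8] [94.5 90.4] 4.8 x 0.445 0.541 y -0.199 -0.103
top lie [229. 156.] 1597 z 0.089 [695.8 366.8] [ 88.7 173.6] 88.9 x 0.608 0.783 y 0.322 0.411
top lie [285. 157.] 1290 z 0.089 [697.4 194.9] [ 88.  162.1] 88.6 x 0.617 0.778 y 0.151 0.24
top lie [338. 163.] 263 z 0.089 [679.2  37.6] [45.8 60.9] 2.4 x 0.656 0.703 y 0.007 0.068
top stand [403. 222.] 1083 z 0.167 [ 496.6 -147. ] [88.7 90. ] 5.1 x 0.449 0.543 y -0.193 -0.1
18.05 [0.50206573 0.02439112 0.17454525] [-0.19964853  0.32502851  0.60769677]
```

View pics/scene_g.png

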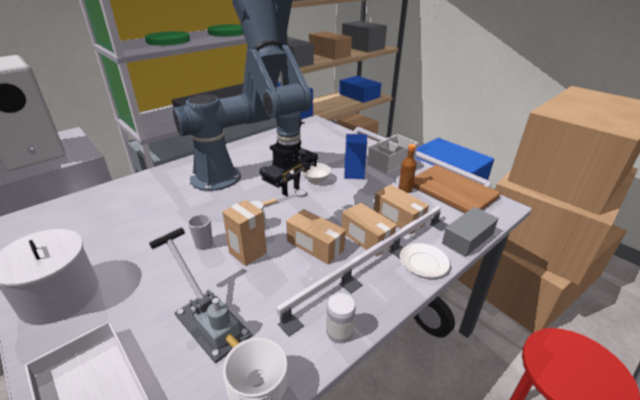

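Carton C lies at scene (316,237). Now its push.

```bash
python3 go.py .496 .035 .050 -0.8
```

```text
dp [  4.3  11.4 124.5] turn [ 0.  -0.   9.8] pos [0.5021 0.0244 0.1745] F [-0.2  0.3  0.6] 18.05 0.503116592197176
```

Emit:
jog_arm(
  rows=[
    {"dp":[5,11,0],"turn":[0,0,8],"grip":0.5},
    {"dp":[5,11,30],"turn":[0,0,10],"grip":0.5},
    {"dp":[5,11,65],"turn":[0,0,10],"grip":0.5},
    {"dp":[5,11,100],"turn":[0,0,10],"grip":0.5},
    {"dp":[5,11,124],"turn":[0,0,10],"grip":0.5},
    {"dp":[5,11,124],"turn":[0,0,10],"grip":0.5},
    {"dp":[5,11,124],"turn":[0,0,10],"grip":0.5},
  ],
)

```text
time_s: 18.75
position: [0.4956, 0.0345, 0.0506]
tcp_rot: [[-1.0, 0.018, -0.001], [0.018, 1.0, 0.0], [0.001, 0.0, -1.0]]
force: [0.5, 0.2, 1.1]
opening: 0.5
```

Emit:
jog_arm(
  rows=[
    {"dp":[-7,0,0],"turn":[0,0,0],"grip":0.5},
    {"dp":[-14,0,0],"turn":[0,0,0],"grip":0.5},
    {"dp":[-21,0,0],"turn":[0,0,0],"grip":0.5},
    {"dp":[-28,0,0],"turn":[0,0,0],"grip":0.5},
    {"dp":[-35,0,0],"turn":[0,0,0],"grip":0.5},
    {"dp":[-42,0,0],"turn":[0,0,0],"grip":0.5},
    {"dp":[-49,0,0],"turn":[0,0,0],"grip":0.5},
    {"dp":[-56,0,0],"turn":[0,0,0],"grip":0.5},
    {"dp":[-63,0,0],"turn":[0,0,0],"grip":0.5},
    {"dp":[-70,0,0],"turn":[0,0,0],"grip":0.5},
  ],
)

```text
time_s: 19.75
position: [0.5661, 0.0332, 0.0505]
tcp_rot: [[-1.0, 0.018, -0.0], [0.018, 1.0, -0.0], [0.0, -0.0, -1.0]]
force: [-3.2, -0.1, 2.0]
opening: 0.5
```

Emit:
jog_arm(
  rows=[
    {"dp":[-5,0,0],"turn":[0,0,0],"grip":0.5},
    {"dp":[-9,0,0],"turn":[0,0,0],"grip":0.5},
    {"dp":[-13,0,0],"turn":[0,0,0],"grip":0.5},
    {"dp":[-16,0,0],"turn":[0,0,0],"grip":0.5},
    {"dp":[-19,0,0],"turn":[0,0,0],"grip":0.5},
  ],
)

```text
time_s: 20.25
position: [0.5847, 0.0329, 0.0505]
tcp_rot: [[-1.0, 0.018, -0.0], [0.018, 1.0, 0.0], [0.0, -0.0, -1.0]]
force: [-2.8, -0.3, 1.2]
opening: 0.498
```

Emit:
jog_arm(
  rows=[
    {"dp":[-2,0,0],"turn":[0,0,0],"grip":0.5},
    {"dp":[-4,0,0],"turn":[0,0,0],"grip":0.5},
    {"dp":[-6,0,0],"turn":[0,0,0],"grip":0.5},
    {"dp":[-8,0,0],"turn":[0,0,0],"grip":0.5},
    {"dp":[-8,0,0],"turn":[0,0,0],"grip":0.5},
  ],
)

```text
time_s: 20.75
position: [0.5874, 0.033, 0.0503]
tcp_rot: [[-1.0, 0.018, -0.011], [0.018, 1.0, 0.0], [0.011, 0.0, -1.0]]
force: [-12.1, -2.3, 7.6]
opening: 0.503
```

Emit:
jog_arm(
  rows=[
    {"dp":[10,0,0],"turn":[0,0,0],"grip":0.5},
    {"dp":[25,0,0],"turn":[0,0,0],"grip":0.5},
    {"dp":[40,0,-30],"turn":[0,0,0],"grip":0.5},
    {"dp":[50,0,-75],"turn":[0,0,0],"grip":0.5},
    {"dp":[60,0,-120],"turn":[0,0,0],"grip":0.5},
    {"dp":[75,-10,-165],"turn":[0,0,0],"grip":0.5},
    {"dp":[105,-45,-180],"turn":[0,0,0],"grip":0.5},
    {"dp":[130,-85,-180],"turn":[0,0,0],"grip":0.5},
    {"dp":[155,-125,-180],"turn":[0,0,-5],"grip":0.5},
    {"dp":[172,-165,-180],"turn":[0,0,-5.5],"grip":0.5},
  ],
)

```text
time_s: 21.75
position: [0.4174, -0.1307, 0.2316]
tcp_rot: [[-0.997, -0.081, 0.004], [-0.081, 0.997, -0.003], [-0.004, -0.003, -1.0]]
force: [1.0, 0.2, 1.0]
opening: 0.502
```

```bash
python3 lie.py i;python3 go.py .422 -.153 .165 4.5
```

```text
scene lie [401. 200.] 673 z 0.09 [692.6 361.1] [ 90.5 172.5] 89.4 x 0.606 0.779 y 0.316 0.407
scene lie [368. 219.] 875 z 0.09 [693.4 190.5] [ 93.9 165.6] 89.8 x 0.611 0.776 y 0.143 0.237
scene lie [328. 242.] 1241 z 0.09 [684.3  17.4] [ 89.8 180.4] 88.4 x 0.595 0.774 y -0.029 0.063
scene stand [242. 214.] 760 z 0.168 [ 492.4 -151.9] [92.7 90.7] 3.9 x 0.446 0.54 y -0.2 -0.105
top lie [229. 154.] 1429 z 0.089 [696.4 366.6] [ 89.2 174. ] 88.8 x 0.609 0.784 y 0.322 0.412
top lie [285. 157.] 1451 z 0.089 [698.1 195.4] [ 88.6 162.3] 88.8 x 0.617 0.779 y 0.15 0.24
top lie [343. 161.] 1525 z 0.089 [688.5  22.2] [ 87.7 178.3] 89.2 x 0.599 0.777 y -0.022 0.067
top stand [396. 216.] 413 z 0.167 [ 507.9 -134.2] [64.1 64.9] 4.0 x 0.475 0.542 y -0.165 -0.1
21.85 [ 0.41793791 -0.13413636  0.23152805] [ 0.42571912  0.43459725 -0.36637836]
dp [ -2.4 -18.8  66.6] turn [-0.3  0.3 -0.4] pos [ 0.4179 -0.1341  0.2315] F [ 0.4  0.4 -0.4] 21.85 0.5001536708424359
```

Carton C is also flush with the rail, so carton D (167 mm tall) is next.

Emit:
jog_arm(
  rows=[
    {"dp":[0,-19,0],"turn":[0,0,0],"grip":0.5},
    {"dp":[0,-19,35],"turn":[0,0,0],"grip":0.5},
    {"dp":[0,-19,66],"turn":[0,0,0],"grip":0.5},
    {"dp":[-4,-19,66],"turn":[0,0,0],"grip":0.5},
    {"dp":[-12,-19,66],"turn":[0,0,0],"grip":0.5},
    {"dp":[-18,-19,66],"turn":[0,0,0],"grip":0.5},
    {"dp":[-22,-19,66],"turn":[0,0,0],"grip":0.5},
    {"dp":[-26,-19,66],"turn":[0,0,0],"grip":0.5},
    {"dp":[-30,-19,66],"turn":[0,0,0],"grip":0.5},
    {"dp":[-34,-19,66],"turn":[0,0,0],"grip":0.5},
  ],
)

```text
time_s: 22.85
position: [0.4533, -0.1453, 0.1649]
tcp_rot: [[-0.997, -0.078, 0.0], [-0.078, 0.997, -0.0], [-0.0, -0.0, -1.0]]
force: [-0.6, -0.1, 1.0]
opening: 0.499
```

Emit:
jog_arm(
  rows=[
    {"dp":[-4,0,0],"turn":[0,0,0],"grip":0.5},
    {"dp":[-8,0,0],"turn":[0,0,0],"grip":0.5},
    {"dp":[-12,0,0],"turn":[0,0,0],"grip":0.5},
    {"dp":[-16,0,0],"turn":[0,0,0],"grip":0.5},
    {"dp":[-20,0,0],"turn":[0,0,0],"grip":0.5},
    {"dp":[-24,0,0],"turn":[0,0,0],"grip":0.5},
    {"dp":[-28,0,0],"turn":[0,0,0],"grip":0.5},
    {"dp":[-32,0,0],"turn":[0,0,0],"grip":0.5},
    {"dp":[-36,0,0],"turn":[0,0,0],"grip":0.5},
    {"dp":[-40,0,0],"turn":[0,0,0],"grip":0.5},
  ],
)

```text
time_s: 23.85
position: [0.4934, -0.1423, 0.1646]
tcp_rot: [[-0.997, -0.078, 0.0], [-0.078, 0.997, -0.0], [-0.0, -0.0, -1.0]]
force: [-1.2, 0.0, 1.5]
opening: 0.498
```

Emit:
jog_arm(
  rows=[
    {"dp":[-4,0,0],"turn":[0,0,0],"grip":0.5},
    {"dp":[-8,0,0],"turn":[0,0,0],"grip":0.5},
    {"dp":[-12,0,0],"turn":[0,0,0],"grip":0.5},
    {"dp":[-16,0,0],"turn":[0,0,0],"grip":0.5},
    {"dp":[-20,0,0],"turn":[0,0,0],"grip":0.5},
    {"dp":[-22,0,0],"turn":[0,0,0],"grip":0.5},
    {"dp":[-22,0,0],"turn":[0,0,0],"grip":0.5},
    {"dp":[-22,0,0],"turn":[0,0,0],"grip":0.5},
    {"dp":[-22,0,0],"turn":[0,0,0],"grip":0.5},
    {"dp":[-22,0,0],"turn":[0,0,0],"grip":0.5},
  ],
)

```text
time_s: 24.85
position: [0.5147, -0.1406, 0.1646]
tcp_rot: [[-0.997, -0.078, -0.0], [-0.078, 0.997, 0.0], [0.0, 0.0, -1.0]]
force: [-0.8, 0.0, 0.5]
opening: 0.503
```

```bash
python3 lie.py j
```

```text
scene lie [402. 201.] 775 z 0.09 [692.6 360.9] [ 92.9 172.3] 89.8 x 0.606 0.779 y 0.314 0.407
scene lie [368. 220.] 839 z 0.09 [694.  190.3] [ 92.4 165.2] 89.8 x 0.611 0.777 y 0.144 0.237
scene lie [328. 242.] 1186 z 0.09 [684.4  18.1] [ 90.9 180.5] 88.4 x 0.595 0.774 y -0.029 0.066
scene lie [272. 255.] 1146 z 0.09 [ 622.8 -141.3] [169.5  89.7] 4.1 x 0.538 0.709 y -0.189 -0.092
top lie [229. 155.] 1578 z 0.089 [695.3 366.3] [ 90.  173.6] 89.2 x 0.608 0.782 y 0.321 0.411
top lie [286. 158.] 1435 z 0.089 [698.2 195. ] [ 87.8 162.9] 89.1 x 0.617 0.78 y 0.15 0.239
top lie [343. 162.] 1551 z 0.089 [688.5  22.6] [ 87.8 178.2] 89.1 x 0.599 0.777 y -0.022 0.066
top lie [391. 172.] 843 z 0.089 [ 650.  -133.3] [122.4  86.4] 2.9 x 0.587 0.712 y -0.174 -0.088
24.95 [ 0.51473188 -0.14059129  0.16459272] [ 0.48402197 -0.28408799  0.10615205]
```

View pics/scene_j.png

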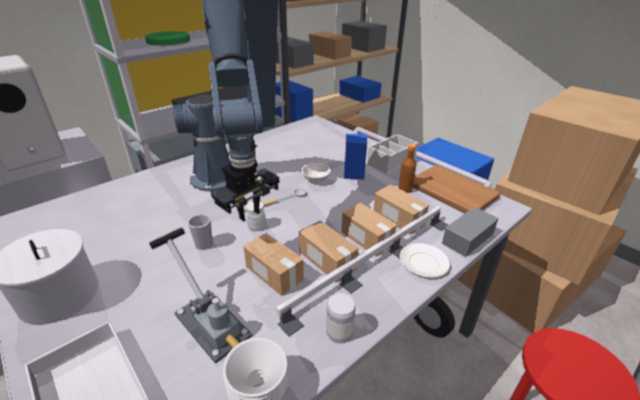

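Carton D lies at scene (275,263). I'll push it home.

```bash
python3 go.py .516 -.137 .050 -0.8
```

```text
dp [ -1.5   3.5 114.6] turn [-0.  -0.   5.3] pos [ 0.5147 -0.1406  0.1646] F [ 0.5 -0.3  0.1] 24.95 0.5016659090667464
```

Emit:
jog_arm(
  rows=[
    {"dp":[0,3,0],"turn":[0,0,5],"grip":0.5},
    {"dp":[0,3,30],"turn":[0,0,5],"grip":0.5},
    {"dp":[0,3,65],"turn":[0,0,5],"grip":0.5},
    {"dp":[0,3,100],"turn":[0,0,5],"grip":0.5},
    {"dp":[0,3,114],"turn":[0,0,5],"grip":0.5},
    {"dp":[0,3,114],"turn":[0,0,5],"grip":0.5},
    {"dp":[0,3,114],"turn":[0,0,5],"grip":0.5},
  ],
)

```text
time_s: 25.65
position: [0.5148, -0.1378, 0.0507]
tcp_rot: [[-1.0, 0.009, 0.0], [0.009, 1.0, -0.0], [-0.0, -0.0, -1.0]]
force: [-0.5, -0.9, 0.5]
opening: 0.502
```

Emit:
jog_arm(
  rows=[
    {"dp":[-7,0,0],"turn":[0,0,0],"grip":0.5},
    {"dp":[-14,0,0],"turn":[0,0,0],"grip":0.5},
    {"dp":[-21,0,0],"turn":[0,0,0],"grip":0.5},
    {"dp":[-28,0,0],"turn":[0,0,0],"grip":0.5},
    {"dp":[-35,0,0],"turn":[0,0,0],"grip":0.5},
    {"dp":[-42,0,0],"turn":[0,0,0],"grip":0.5},
    {"dp":[-49,0,0],"turn":[0,0,0],"grip":0.5},
    {"dp":[-56,0,0],"turn":[0,0,0],"grip":0.5},
    {"dp":[-62,0,0],"turn":[0,0,0],"grip":0.5},
    {"dp":[-67,0,0],"turn":[0,0,0],"grip":0.5},
  ],
)

```text
time_s: 26.65
position: [0.5822, -0.1383, 0.0505]
tcp_rot: [[-1.0, 0.009, 0.0], [0.009, 1.0, -0.0], [-0.0, -0.0, -1.0]]
force: [-3.1, -0.6, 1.7]
opening: 0.5
```

Emit:
jog_arm(
  rows=[
    {"dp":[-3,0,0],"turn":[0,0,0],"grip":0.5},
    {"dp":[-6,0,0],"turn":[0,0,0],"grip":0.5},
    {"dp":[-9,0,0],"turn":[0,0,0],"grip":0.5},
    {"dp":[-12,0,0],"turn":[0,0,0],"grip":0.5},
    {"dp":[-14,0,0],"turn":[0,0,0],"grip":0.5},
  ],
)

```text
time_s: 27.15
position: [0.5952, -0.1383, 0.0504]
tcp_rot: [[-1.0, 0.009, -0.002], [0.009, 1.0, 0.0], [0.002, 0.0, -1.0]]
force: [-6.0, -2.0, 3.3]
opening: 0.498
```

Emit:
jog_arm(
  rows=[
    {"dp":[-2,0,0],"turn":[0,0,0],"grip":0.5},
    {"dp":[-4,0,0],"turn":[0,0,0],"grip":0.5},
    {"dp":[-4,0,0],"turn":[0,0,0],"grip":0.5},
  ],
)

```text
time_s: 27.45
position: [0.595, -0.1378, 0.0503]
tcp_rot: [[-1.0, 0.009, -0.01], [0.009, 1.0, 0.002], [0.01, 0.002, -1.0]]
force: [-11.9, -2.0, 6.5]
opening: 0.503
```

Emit:
jog_arm(
  rows=[
    {"dp":[10,0,0],"turn":[0,0,0],"grip":0.5},
    {"dp":[25,0,0],"turn":[0,0,0],"grip":0.5},
    {"dp":[40,0,-30],"turn":[0,0,0],"grip":0.5},
    {"dp":[50,0,-75],"turn":[0,0,0],"grip":0.5},
    {"dp":[60,0,-120],"turn":[0,0,0],"grip":0.5},
    {"dp":[75,0,-165],"turn":[0,0,0],"grip":0.5},
    {"dp":[105,0,-210],"turn":[0,0,0],"grip":0.2},
    {"dp":[140,0,-250],"turn":[0,0,0],"grip":0},
    {"dp":[140,0,-250],"turn":[0,0,0],"grip":0},
    {"dp":[140,0,-250],"turn":[0,0,0],"grip":0},
  ],
)

```text
time_s: 28.45
position: [0.4604, -0.1376, 0.3023]
tcp_rot: [[-1.0, 0.01, 0.006], [0.01, 1.0, -0.003], [-0.006, -0.003, -1.0]]
force: [0.3, -0.3, -0.0]
opening: 0.226
```

```bash
python3 lie.py k; python3 - <<'E'
import cv2
a=cv2.imread("pics/top_k.png"); cv2.imwrite("pics/k.png",cv2.resize(a[80:320,180:560],(760,480)))
E
```

```text
scene lie [403. 201.] 746 z 0.09 [693.4 361.6] [ 93.5 172.3] 87.9 x 0.607 0.779 y 0.314 0.41
scene lie [370. 221.] 886 z 0.09 [694.2 189.2] [ 91.1 165.3] 89.0 x 0.611 0.777 y 0.143 0.236
scene lie [328. 241.] 1179 z 0.09 [685.9  17.7] [ 90.9 178.5] 88.2 x 0.596 0.775 y -0.029 0.064
scene lie [285. 267.] 1389 z 0.09 [ 686.6 -148.5] [ 89.4 170.2] 89.4 x 0.601 0.772 y -0.194 -0.104
top lie [229. 155.] 1552 z 0.089 [696.  366.4] [ 88.7 173.3] 89.6 x 0.609 0.783 y 0.322 0.41
top lie [286. 156.] 1469 z 0.089 [698.2 195.1] [ 88.1 162.4] 88.9 x 0.616 0.779 y 0.15 0.24
top lie [342. 162.] 1600 z 0.089 [688.7  23. ] [ 87.9 179.2] 89.6 x 0.599 0.778 y -0.021 0.067
top lie [397. 163.] 1545 z 0.089 [ 691.5 -142.8] [ 87.2 168.3] 89.2 x 0.607 0.775 y -0.186 -0.099
28.55 [ 0.46023387 -0.13716665  0.29982319] [-0.82582677 -0.54766594 -1.02277074]
```

View pics/k.png

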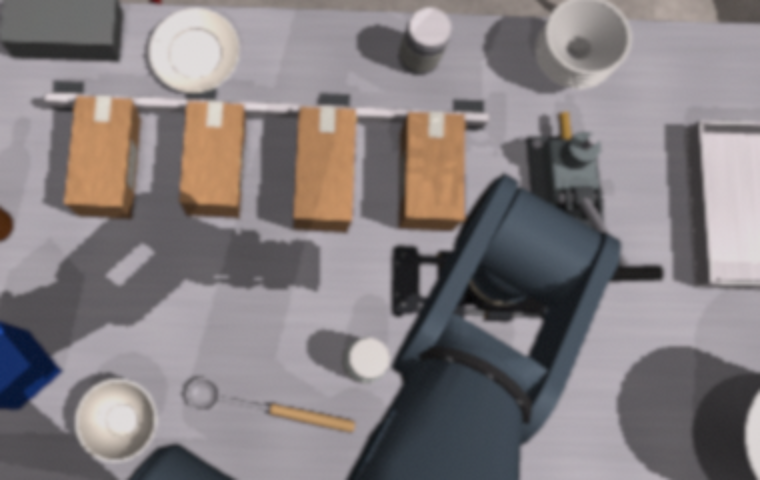

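View pics/scene_k.png

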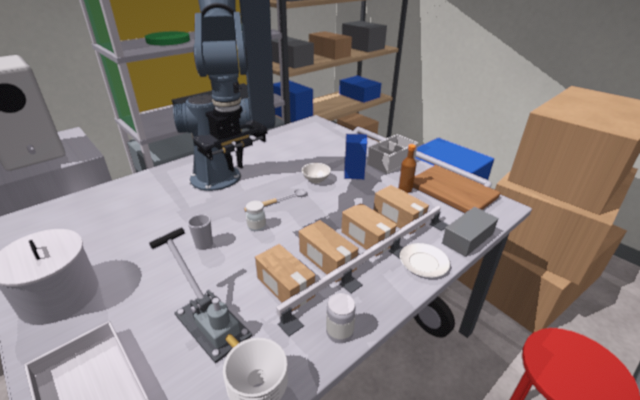

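All four cartons lie with their lid ends on the rail, at crop (105,98), (215,102), (328,107) and (437,113). The jar, bowl, cup and bottle are untouched. Next I'll find the lever's direction.

```bash
python3 - <<'E'
from h import *
for n in("top","scene"):
    d=np.load(n+"0d.npy"); W=cloud(n,d); z=W[...,2]
    m=(W[...,0]>.49)&(W[...,0]<.76)&(W[...,1]>-.45)&(W[...,1]<-.29)
    for lo in np.arange(.02,.22,.02):
        q=W[m&(z>lo)&(z<lo+.02)]
        if len(q): print(n,round(lo,2),len(q),np.median(q,0).round(3),q.min(0).round(3),q.max(0).round(3))
    q=W[m&(z>.19)&(W[...,0]<.53)]; print("grip angle slope dx/dy",np.polyfit(q[:,1],q[:,0],1),q.mean(0))
    q=W[m&(z>.11)&(z<.185)&(W[...,0]<.62)]; A=np.polyfit(q[:,0],q[:,1],1); B=np.polyfit(q[:,0],q[:,2],1); print("rod dy/dx",A,"y at .515",np.polyval(A,.515),"y at .655",np.polyval(A,.655),"dz/dx",B, len(q))
E
python3 go.py .500 -.377 .26 0
```

```text
top 0.02 104 [ 0.679 -0.331  0.029] [ 0.58  -0.417  0.02 ] [ 0.759 -0.312  0.039]
top 0.04 353 [ 0.693 -0.342  0.056] [ 0.628 -0.4    0.04 ] [ 0.757 -0.326  0.06 ]
top 0.06 174 [ 0.662 -0.351  0.071] [ 0.629 -0.399  0.06 ] [ 0.74  -0.328  0.08 ]
top 0.08 208 [ 0.655 -0.363  0.085] [ 0.625 -0.397  0.08 ] [ 0.733 -0.338  0.1  ]
top 0.1 203 [ 0.715 -0.362  0.107] [ 0.6   -0.385  0.1  ] [ 0.746 -0.339  0.12 ]
top 0.12 72 [ 0.606 -0.366  0.132] [ 0.58  -0.381  0.121] [ 0.729 -0.356  0.14 ]
top 0.14 44 [ 0.575 -0.369  0.151] [ 0.559 -0.378  0.14 ] [ 0.717 -0.365  0.16 ]
top 0.16 43 [ 0.553 -0.371  0.171] [ 0.536 -0.38   0.16 ] [ 0.564 -0.367  0.18 ]
top 0.18 46 [ 0.531 -0.372  0.191] [ 0.504 -0.41   0.18 ] [ 0.546 -0.332  0.2  ]
top 0.2 277 [ 0.513 -0.376  0.208] [ 0.502 -0.423  0.2  ] [ 0.527 -0.332  0.215]
grip angle slope dx/dy [-0.04226885  0.4975359 ] [ 0.51340041 -0.37532407  0.20704039]
rod dy/dx [ 0.04905978 -0.3984297 ] y at .515 -0.3731639129425518 y at .655 -0.36629554358542027 dz/dx [-0.89880521  0.66666667] 153
scene 0.02 225 [ 0.746 -0.391  0.03 ] [ 0.581 -0.425  0.02 ] [ 0.7
[... 412 characters left out ...]
] [ 0.727 -0.362  0.14 ]
scene 0.14 81 [ 0.574 -0.379  0.149] [ 0.555 -0.387  0.14 ] [ 0.718 -0.364  0.159]
scene 0.16 77 [ 0.552 -0.38   0.17 ] [ 0.533 -0.388  0.16 ] [ 0.565 -0.372  0.18 ]
scene 0.18 116 [ 0.525 -0.382  0.194] [ 0.505 -0.427  0.18 ] [ 0.545 -0.339  0.2  ]
scene 0.2 271 [ 0.516 -0.384  0.209] [ 0.502 -0.427  0.2  ] [ 0.526 -0.337  0.215]
grip angle slope dx/dy [-0.05472752  0.49564058] [ 0.51663179 -0.38355861  0.20561199]
rod dy/dx [ 0.08081219 -0.42518624] y at .515 -0.3835679605979103 y at .655 -0.37225425393233497 dz/dx [-0.91941434  0.6765398 ] 288
dp [ -42.  -239.5   39.8] turn [ 0.   0.  -0.5] pos [ 0.4602 -0.1372  0.2998] F [-0.8 -0.5 -1. ] 28.55 0.12982666149895594
```

Emit:
jog_arm(
  rows=[
    {"dp":[-10,-45,0],"turn":[0,0,0],"grip":0},
    {"dp":[-20,-90,0],"turn":[0,0,0],"grip":0},
    {"dp":[-30,-135,0],"turn":[0,0,-3],"grip":0},
    {"dp":[-40,-180,0],"turn":[0,0,-3.5],"grip":0},
    {"dp":[-50,-220,0],"turn":[0,0,-3.5],"grip":0},
    {"dp":[-57,-239,0],"turn":[0,0,-3.5],"grip":0},
    {"dp":[-57,-239,25],"turn":[0,0,-3.5],"grip":0},
    {"dp":[-57,-239,50],"turn":[0,0,-3.5],"grip":0},
    {"dp":[-57,-239,57],"turn":[0,0,-3.5],"grip":0},
    {"dp":[-57,-239,57],"turn":[0,0,-3.5],"grip":0},
  ],
)

```text
time_s: 29.55
position: [0.5141, -0.3757, 0.2401]
tcp_rot: [[-0.999, -0.052, -0.004], [-0.052, 0.999, 0.004], [0.004, 0.005, -1.0]]
force: [0.3, 0.3, 0.2]
opening: 0.006
```

```bash
python3 go.py .515 -.377 .24 3; python3 - <<'E'
from h import *
im,d=vision.capture("scene"); cv2.imwrite("pics/l0.png",cv2.resize(im[160:360,100:360,::-1],(780,600)))
E
```

```text
dp [-0.8 -1.3  0.1] turn [ 0.3 -0.2  0. ] pos [ 0.5141 -0.3757  0.2401] F [0.3 0.3 0.2] 29.55 0.00550848186133254
```

View pics/l0.png

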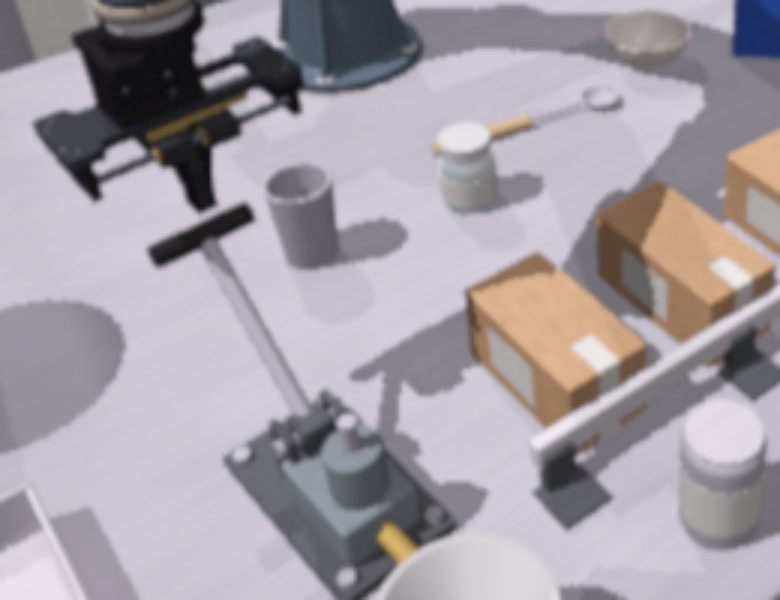

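The shut fingers stand right over the grip, tip at crop (205,200). First stroke, following the grip's arc.

Emit:
jog_arm(
  rows=[
    {"dp":[0,0,18],"turn":[0,0,0],"grip":0},
    {"dp":[9,0,28],"turn":[0,0,0],"grip":0},
    {"dp":[17,0,39],"turn":[0,0,0],"grip":0},
    {"dp":[24,0,49],"turn":[0,0,0],"grip":0},
    {"dp":[29,0,59],"turn":[0,0,0],"grip":0},
    {"dp":[38,0,80],"turn":[0,0,0],"grip":0},
    {"dp":[45,0,102],"turn":[0,0,0],"grip":0},
    {"dp":[50,0,125],"turn":[0,0,0],"grip":0},
    {"dp":[51,0,145],"turn":[0,0,0],"grip":0},
    {"dp":[51,0,150],"turn":[0,0,0],"grip":0},
  ],
)

```text
time_s: 30.6
position: [0.4626, -0.3802, 0.0934]
tcp_rot: [[-0.999, -0.052, -0.002], [-0.052, 0.999, -0.001], [0.002, -0.001, -1.0]]
force: [-4.3, -0.9, 5.5]
opening: 0.008
```

Emit:
jog_arm(
  rows=[
    {"dp":[0,0,2],"turn":[0,0,0],"grip":0},
    {"dp":[0,0,4],"turn":[0,0,0],"grip":0},
    {"dp":[0,0,4],"turn":[0,0,0],"grip":0},
  ],
)

```text
time_s: 30.9
position: [0.4632, -0.3801, 0.092]
tcp_rot: [[-0.999, -0.053, -0.001], [-0.053, 0.999, -0.002], [0.001, -0.002, -1.0]]
force: [-5.1, -0.4, 9.0]
opening: 0.006
```

```bash
python3 - <<'E'
from h import *
s=bot.read_state(); print(s["position"],s["force"])
im,d=vision.capture("scene"); cv2.imwrite("pics/l1.png",cv2.resize(im[160:360,100:360,::-1],(780,600)))
E
```

```text
[ 0.46318752 -0.38011834  0.09199303] [-5.12359789 -0.36588278  9.01326469]
```

View pics/l1.png

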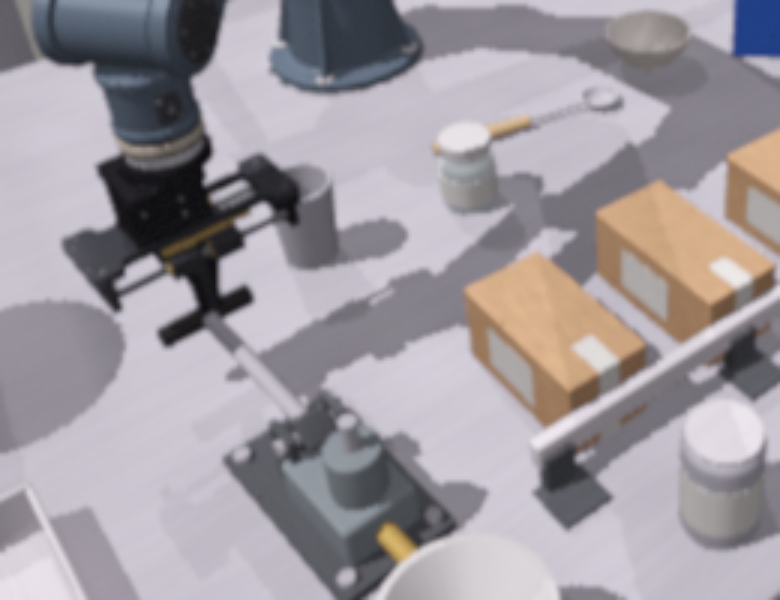

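The lever looks level (grip at crop (205,315)). I'll press a little more to be sure it is on its stop.

Emit:
jog_arm(
  rows=[
    {"dp":[0,0,3],"turn":[0,0,0],"grip":0},
    {"dp":[0,0,6],"turn":[0,0,0],"grip":0},
    {"dp":[0,0,8],"turn":[0,0,0],"grip":0},
    {"dp":[0,0,8],"turn":[0,0,0],"grip":0},
  ],
)

```text
time_s: 31.35
position: [0.4632, -0.3802, 0.0899]
tcp_rot: [[-0.999, -0.054, -0.0], [-0.054, 0.999, -0.004], [0.001, -0.003, -1.0]]
force: [-13.2, 7.6, 44.1]
opening: 0.007
```

At z 0.090 the force jumped to 44 N, so the lever is on its stop. Back up along the arc, clear of the grip, then wait.

Emit:
jog_arm(
  rows=[
    {"dp":[0,0,-15],"turn":[0,0,0],"grip":0},
    {"dp":[-1,0,-35],"turn":[0,0,0],"grip":0},
    {"dp":[-5,0,-60],"turn":[0,0,0],"grip":0},
    {"dp":[-13,0,-85],"turn":[0,0,0],"grip":0},
    {"dp":[-23,0,-108],"turn":[0,0,0],"grip":0},
    {"dp":[-35,0,-128],"turn":[0,0,0],"grip":0},
    {"dp":[-48,0,-148],"turn":[0,0,0],"grip":0},
    {"dp":[-51,0,-163],"turn":[0,0,0],"grip":0},
    {"dp":[-51,0,-166],"turn":[0,0,0],"grip":0},
    {"dp":[-51,0,-166],"turn":[0,0,0],"grip":0},
  ],
)

```text
time_s: 32.35
position: [0.515, -0.3765, 0.2486]
tcp_rot: [[-0.999, -0.052, 0.002], [-0.052, 0.999, -0.001], [-0.002, -0.001, -1.0]]
force: [-0.1, -0.1, 0.2]
opening: 0.007
```

Emit:
jog_arm(
  rows=[
    {"dp":[0,0,0],"turn":[0,0,0],"grip":0},
    {"dp":[0,0,0],"turn":[0,0,0],"grip":0},
    {"dp":[0,0,0],"turn":[0,0,0],"grip":0},
    {"dp":[0,0,0],"turn":[0,0,0],"grip":0},
    {"dp":[0,0,0],"turn":[0,0,0],"grip":0},
    {"dp":[0,0,0],"turn":[0,0,0],"grip":0},
  ],
)

```text
time_s: 32.95
position: [0.5144, -0.3766, 0.2474]
tcp_rot: [[-0.999, -0.052, -0.0], [-0.052, 0.999, 0.0], [0.0, 0.0, -1.0]]
force: [0.4, -0.7, -0.1]
opening: 0.005
```

```bash
python3 lie.py m; python3 - <<'E'
import cv2
im=cv2.imread("pics/scene_m.png"); cv2.imwrite("pics/l2.png",cv2.resize(im[140:360,100:460],(780,477)))
E
```

```text
scene lie [400. 200.] 760 z 0.09 [692. 362.] [ 94.7 172.6] 89.5 x 0.606 0.778 y 0.315 0.41
scene lie [369. 220.] 800 z 0.09 [694.3 189.5] [ 90.4 164.2] 88.9 x 0.612 0.776 y 0.144 0.235
scene lie [326. 241.] 1105 z 0.09 [684.7  16.4] [ 89.5 178.9] 89.1 x 0.595 0.774 y -0.029 0.061
scene lie [283. 267.] 1355 z 0.09 [ 686.6 -148.8] [ 88.8 171.1] 89.2 x 0.601 0.772 y -0.194 -0.104
top lie [229. 156.] 1606 z 0.089 [696.  366.9] [ 89.1 173.9] 89.0 x 0.609 0.783 y 0.321 0.412
top lie [286. 156.] 1380 z 0.089 [698.3 195.1] [ 88.  163.1] 89.2 x 0.616 0.78 y 0.15 0.239
top lie [342. 162.] 1621 z 0.089 [688.4  22.7] [ 87.8 178. ] 89.1 x 0.599 0.777 y -0.022 0.067
top lie [397. 163.] 1551 z 0.088 [ 691.3 -142.8] [ 87.1 168. ] 89.7 x 0.607 0.775 y -0.187 -0.099
33.05 [ 0.51441673 -0.3766342   0.24753667] [ 0.62868884  0.3969181  -0.02789004]
```

View pics/l2.png

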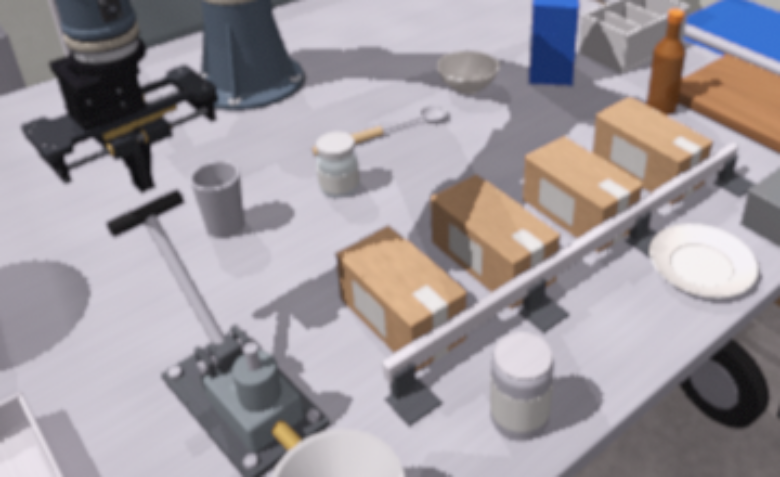

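The lever is back up (grip at crop (145,212)) and the cartons haven't moved. Strokes 2 to 4 follow, with a lower end force.

Emit:
jog_arm(
  rows=[
    {"dp":[0,0,22],"turn":[0,0,0],"grip":0},
    {"dp":[9,0,32],"turn":[0,0,0],"grip":0},
    {"dp":[17,0,43],"turn":[0,0,0],"grip":0},
    {"dp":[24,0,53],"turn":[0,0,0],"grip":0},
    {"dp":[29,0,63],"turn":[0,0,0],"grip":0},
    {"dp":[38,0,84],"turn":[0,0,0],"grip":0},
    {"dp":[45,0,106],"turn":[0,0,0],"grip":0},
    {"dp":[50,0,129],"turn":[0,0,0],"grip":0},
    {"dp":[51,0,149],"turn":[0,0,0],"grip":0},
    {"dp":[51,0,156],"turn":[0,0,0],"grip":0},
  ],
)

```text
time_s: 34.05
position: [0.4614, -0.3796, 0.0908]
tcp_rot: [[-0.999, -0.052, -0.004], [-0.052, 0.999, 0.001], [0.004, 0.001, -1.0]]
force: [-10.0, 1.5, 30.6]
opening: 0.002
```

Emit:
jog_arm(
  rows=[
    {"dp":[0,0,3],"turn":[0,0,0],"grip":0},
    {"dp":[0,0,6],"turn":[0,0,0],"grip":0},
    {"dp":[0,0,7],"turn":[0,0,0],"grip":0},
    {"dp":[0,0,7],"turn":[0,0,0],"grip":0},
    {"dp":[0,0,7],"turn":[0,0,0],"grip":0},
  ],
)

```text
time_s: 34.55
position: [0.4615, -0.3797, 0.0903]
tcp_rot: [[-0.999, -0.054, -0.004], [-0.054, 0.999, -0.001], [0.004, -0.001, -1.0]]
force: [-13.2, 3.5, 36.4]
opening: 0.006
```

Emit:
jog_arm(
  rows=[
    {"dp":[0,0,-15],"turn":[0,0,0],"grip":0},
    {"dp":[-1,0,-35],"turn":[0,0,0],"grip":0},
    {"dp":[-5,0,-60],"turn":[0,0,0],"grip":0},
    {"dp":[-13,0,-85],"turn":[0,0,0],"grip":0},
    {"dp":[-23,0,-108],"turn":[0,0,0],"grip":0},
    {"dp":[-35,0,-128],"turn":[0,0,0],"grip":0},
    {"dp":[-48,0,-148],"turn":[0,0,0],"grip":0},
    {"dp":[-51,0,-163],"turn":[0,0,0],"grip":0},
    {"dp":[-51,0,-163],"turn":[0,0,0],"grip":0},
    {"dp":[-51,0,-163],"turn":[0,0,0],"grip":0},
  ],
)

```text
time_s: 35.55
position: [0.5143, -0.3761, 0.2471]
tcp_rot: [[-0.999, -0.052, -0.0], [-0.052, 0.999, 0.001], [0.0, 0.001, -1.0]]
force: [0.2, 0.1, -0.8]
opening: 0.007
```

Emit:
jog_arm(
  rows=[
    {"dp":[0,0,0],"turn":[0,0,0],"grip":0},
    {"dp":[0,0,0],"turn":[0,0,0],"grip":0},
    {"dp":[0,0,0],"turn":[0,0,0],"grip":0},
    {"dp":[0,0,0],"turn":[0,0,0],"grip":0},
    {"dp":[0,0,0],"turn":[0,0,0],"grip":0},
    {"dp":[0,0,0],"turn":[0,0,0],"grip":0},
  ],
)

```text
time_s: 36.15
position: [0.5144, -0.3766, 0.2475]
tcp_rot: [[-0.999, -0.052, -0.0], [-0.052, 0.999, 0.0], [0.0, 0.0, -1.0]]
force: [-0.6, -0.2, 0.0]
opening: 0.004
```

```bash
cat > lev.py <<'E'
from h import *
im,d=vision.capture("scene"); W=cloud("scene",d)
m=(im.max(-1)<60)&(W[...,0]>.44)&(W[...,0]<.54)&(W[...,1]>-.45)&(W[...,1]<-.32)&(W[...,2]<.225)&(W[...,2]>.03)
q=W[m]; print("grip",len(q),np.median(q,0).round(3),q[:,2].min().round(3),q[:,2].max().round(3))
E
python3 lie.py n; python3 lev.py
```

```text
scene lie [401. 200.] 728 z 0.09 [692.6 361.5] [ 92.1 172.3] 89.6 x 0.606 0.779 y 0.315 0.407
scene lie [365. 218.] 697 z 0.09 [691.8 190.9] [158.2  92.8] 3.1 x 0.613 0.772 y 0.144 0.237
scene lie [329. 243.] 1113 z 0.09 [684.6  18.3] [ 90.6 179.5] 88.8 x 0.595 0.775 y -0.028 0.065
scene lie [285. 267.] 1378 z 0.09 [ 687.5 -148.7] [ 89.2 170.7] 89.9 x 0.602 0.773 y -0.193 -0.104
top lie [229. 155.] 1531 z 0.089 [696.3 366.8] [ 89.  174.3] 88.8 x 0.609 0.783 y 0.321 0.412
top lie [286. 157.] 1395 z 0.089 [697.7 195.3] [ 88.5 160.9] 88.9 x 0.617 0.778 y 0.15 0.24
top lie [342. 162.] 1608 z 0.089 [689.   22.9] [ 87.6 178.2] 89.4 x 0.6 0.778 y -0.022 0.067
top lie [396. 162.] 1402 z 0.089 [ 691.4 -142.8] [ 86.6 167.7] 89.5 x 0.608 0.775 y -0.186 -0.099
36.25 [ 0.5144463  -0.37663728  0.24757341] [ 0.54598525  0.18284242 -0.31312556]
grip 186 [ 0.518 -0.386  0.207] 0.198 0.215
```

Stroke 2 bottomed out at 36 N, and the grip is back at 0.207. Now stroke 3.

Emit:
jog_arm(
  rows=[
    {"dp":[0,0,22],"turn":[0,0,0],"grip":0},
    {"dp":[9,0,32],"turn":[0,0,0],"grip":0},
    {"dp":[17,0,43],"turn":[0,0,0],"grip":0},
    {"dp":[24,0,53],"turn":[0,0,0],"grip":0},
    {"dp":[29,0,63],"turn":[0,0,0],"grip":0},
    {"dp":[38,0,84],"turn":[0,0,0],"grip":0},
    {"dp":[45,0,106],"turn":[0,0,0],"grip":0},
    {"dp":[50,0,129],"turn":[0,0,0],"grip":0},
    {"dp":[51,0,149],"turn":[0,0,0],"grip":0},
    {"dp":[51,0,156],"turn":[0,0,0],"grip":0},
  ],
)

```text
time_s: 37.3
position: [0.4614, -0.3796, 0.0908]
tcp_rot: [[-0.999, -0.052, -0.004], [-0.052, 0.999, 0.001], [0.004, 0.001, -1.0]]
force: [-9.8, 0.6, 29.4]
opening: 0.008
```

Emit:
jog_arm(
  rows=[
    {"dp":[0,0,3],"turn":[0,0,0],"grip":0},
    {"dp":[0,0,6],"turn":[0,0,0],"grip":0},
    {"dp":[0,0,7],"turn":[0,0,0],"grip":0},
    {"dp":[0,0,7],"turn":[0,0,0],"grip":0},
    {"dp":[0,0,7],"turn":[0,0,0],"grip":0},
  ],
)

```text
time_s: 37.8
position: [0.4615, -0.3796, 0.0904]
tcp_rot: [[-0.999, -0.054, -0.003], [-0.054, 0.999, -0.002], [0.004, -0.001, -1.0]]
force: [-12.2, 4.1, 35.3]
opening: 0.007
```

Emit:
jog_arm(
  rows=[
    {"dp":[0,0,-15],"turn":[0,0,0],"grip":0},
    {"dp":[-1,0,-35],"turn":[0,0,0],"grip":0},
    {"dp":[-5,0,-60],"turn":[0,0,0],"grip":0},
    {"dp":[-13,0,-85],"turn":[0,0,0],"grip":0},
    {"dp":[-23,0,-108],"turn":[0,0,0],"grip":0},
    {"dp":[-35,0,-128],"turn":[0,0,0],"grip":0},
    {"dp":[-48,0,-148],"turn":[0,0,0],"grip":0},
    {"dp":[-51,0,-163],"turn":[0,0,0],"grip":0},
    {"dp":[-51,0,-163],"turn":[0,0,0],"grip":0},
    {"dp":[-51,0,-163],"turn":[0,0,0],"grip":0},
  ],
)

```text
time_s: 38.8
position: [0.5143, -0.3761, 0.2471]
tcp_rot: [[-0.999, -0.052, -0.0], [-0.052, 0.999, 0.001], [0.0, 0.001, -1.0]]
force: [-1.2, 0.8, -0.7]
opening: 0.005
```

Emit:
jog_arm(
  rows=[
    {"dp":[0,0,0],"turn":[0,0,0],"grip":0},
    {"dp":[0,0,0],"turn":[0,0,0],"grip":0},
    {"dp":[0,0,0],"turn":[0,0,0],"grip":0},
    {"dp":[0,0,0],"turn":[0,0,0],"grip":0},
    {"dp":[0,0,0],"turn":[0,0,0],"grip":0},
    {"dp":[0,0,0],"turn":[0,0,0],"grip":0},
  ],
)

```text
time_s: 39.4
position: [0.5144, -0.3766, 0.2475]
tcp_rot: [[-0.999, -0.052, -0.0], [-0.052, 0.999, 0.0], [0.0, 0.0, -1.0]]
force: [0.6, -0.3, 0.9]
opening: 0.004
```

```bash
python3 lie.py o|grep top; python3 lev.py
```

```text
top lie [229. 156.] 1620 z 0.089 [696.4 366.8] [ 89.2 174.5] 88.8 x 0.609 0.784 y 0.322 0.412
top lie [285. 157.] 1460 z 0.089 [699.1 195. ] [ 87.8 163. ] 89.3 x 0.618 0.781 y 0.151 0.239
top lie [343. 161.] 1519 z 0.089 [688.9  22.3] [ 87.5 177.7] 89.2 x 0.6 0.777 y -0.022 0.067
top lie [397. 163.] 1536 z 0.089 [ 692.  -142.7] [ 87.2 168.2] 89.4 x 0.608 0.776 y -0.187 -0.098
grip 187 [ 0.518 -0.386  0.207] 0.198 0.213
```

Stroke 4.

Emit:
jog_arm(
  rows=[
    {"dp":[0,0,22],"turn":[0,0,0],"grip":0},
    {"dp":[9,0,32],"turn":[0,0,0],"grip":0},
    {"dp":[17,0,43],"turn":[0,0,0],"grip":0},
    {"dp":[24,0,53],"turn":[0,0,0],"grip":0},
    {"dp":[29,0,63],"turn":[0,0,0],"grip":0},
    {"dp":[38,0,84],"turn":[0,0,0],"grip":0},
    {"dp":[45,0,106],"turn":[0,0,0],"grip":0},
    {"dp":[50,0,129],"turn":[0,0,0],"grip":0},
    {"dp":[51,0,149],"turn":[0,0,0],"grip":0},
    {"dp":[51,0,156],"turn":[0,0,0],"grip":0},
  ],
)

```text
time_s: 40.55
position: [0.4615, -0.3797, 0.0909]
tcp_rot: [[-0.999, -0.052, -0.004], [-0.052, 0.999, 0.001], [0.004, 0.001, -1.0]]
force: [-8.8, 0.7, 28.0]
opening: 0.005
```

Emit:
jog_arm(
  rows=[
    {"dp":[0,0,3],"turn":[0,0,0],"grip":0},
    {"dp":[0,0,6],"turn":[0,0,0],"grip":0},
    {"dp":[0,0,7],"turn":[0,0,0],"grip":0},
    {"dp":[0,0,7],"turn":[0,0,0],"grip":0},
    {"dp":[0,0,7],"turn":[0,0,0],"grip":0},
  ],
)

```text
time_s: 41.05
position: [0.4615, -0.3797, 0.0904]
tcp_rot: [[-0.999, -0.054, -0.003], [-0.054, 0.999, -0.002], [0.004, -0.001, -1.0]]
force: [-13.3, 3.5, 34.9]
opening: 0.005
```

Emit:
jog_arm(
  rows=[
    {"dp":[0,0,-15],"turn":[0,0,0],"grip":0},
    {"dp":[-1,0,-35],"turn":[0,0,0],"grip":0},
    {"dp":[-5,0,-60],"turn":[0,0,0],"grip":0},
    {"dp":[-13,0,-85],"turn":[0,0,0],"grip":0},
    {"dp":[-23,0,-108],"turn":[0,0,0],"grip":0},
    {"dp":[-35,0,-128],"turn":[0,0,0],"grip":0},
    {"dp":[-48,0,-148],"turn":[0,0,0],"grip":0},
    {"dp":[-51,0,-163],"turn":[0,0,0],"grip":0},
    {"dp":[-51,0,-200],"turn":[0,0,0],"grip":0},
    {"dp":[-51,0,-230],"turn":[0,0,0],"grip":0},
  ],
)

```text
time_s: 42.05
position: [0.5149, -0.3761, 0.3157]
tcp_rot: [[-0.999, -0.053, 0.001], [-0.053, 0.999, 0.001], [-0.001, 0.001, -1.0]]
force: [0.9, -0.4, -0.1]
opening: 0.006
```

Emit:
jog_arm(
  rows=[
    {"dp":[0,0,0],"turn":[0,0,0],"grip":0},
    {"dp":[0,0,0],"turn":[0,0,0],"grip":0},
    {"dp":[0,0,0],"turn":[0,0,0],"grip":0},
    {"dp":[0,0,0],"turn":[0,0,0],"grip":0},
    {"dp":[0,0,0],"turn":[0,0,0],"grip":0},
    {"dp":[0,0,0],"turn":[0,0,0],"grip":0},
    {"dp":[0,0,0],"turn":[0,0,0],"grip":0},
    {"dp":[0,0,0],"turn":[0,0,0],"grip":0},
  ],
)

```text
time_s: 42.85
position: [0.5144, -0.3766, 0.3144]
tcp_rot: [[-0.999, -0.052, -0.0], [-0.052, 0.999, 0.0], [0.0, 0.0, -1.0]]
force: [0.6, -0.6, 0.2]
opening: 0.004
```

```bash
python3 lie.py p; python3 lev.py
```

```text
scene lie [403. 201.] 722 z 0.091 [692.  361.2] [172.5  92.9] 0.3 x 0.606 0.778 y 0.314 0.408
scene lie [370. 220.] 857 z 0.09 [694.5 189.4] [ 91.8 162.7] 89.0 x 0.613 0.776 y 0.143 0.235
scene lie [329. 242.] 1100 z 0.09 [684.7  17.7] [ 90.8 178.1] 89.7 x 0.596 0.774 y -0.028 0.063
scene lie [283. 268.] 1326 z 0.09 [ 687.4 -148.4] [ 89.5 169.1] 89.3 x 0.603 0.772 y -0.194 -0.104
top lie [229. 156.] 1525 z 0.089 [695.8 366.7] [ 89.5 172. ] 89.6 x 0.61 0.782 y 0.322 0.411
top lie [285. 157.] 1485 z 0.089 [698.7 195. ] [ 87.7 162.6] 89.1 x 0.617 0.78 y 0.15 0.239
top lie [342. 162.] 1604 z 0.089 [688.8  22.8] [ 87.8 178.3] 89.3 x 0.599 0.778 y -0.022 0.067
top lie [397. 160.] 1368 z 0.089 [ 691.9 -143.6] [ 86.5 168.6] 89.9 x 0.608 0.776 y -0.187 -0.1
42.95 [ 0.51446147 -0.37662638  0.31454744] [0.69081409 0.18142633 0.06016924]
grip 183 [ 0.518 -0.387  0.207] 0.196 0.213
```

View pics/scene_p.png

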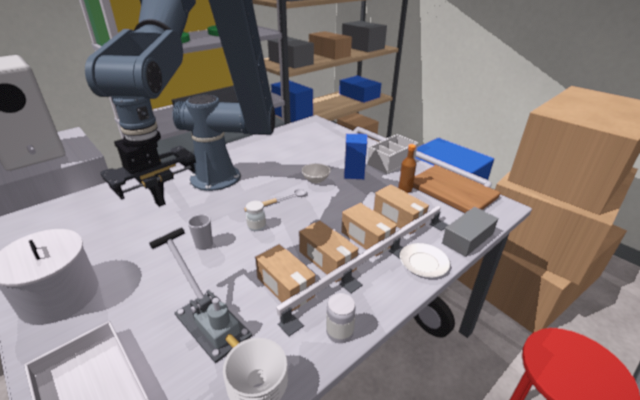

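View pics/top_p.png

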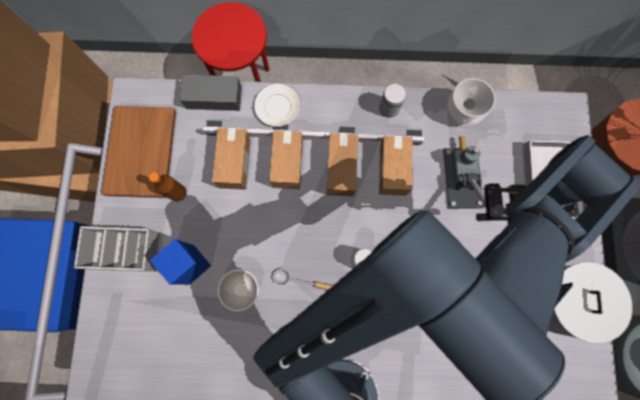

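All four cartons lie on the rail, the lever is up (scene (170,238)), and the bystanders stand where they did. The gripper is clear of everything, so I'm handing in.

```bash
python3 -c "
from rig import bot
print(bot.hand_in()); print(bot.read_state()['time_s'])"
```

```text
the job is handed in; nothing more can be done
None
the job is handed in; nothing more can be done
```

I tipped all four cartons over towards the guard rail and pushed each one up until its lid end pressed on the rail (about 12–15 N felt on each). Then I pumped the lever four full strokes. The job was handed in at about 43 s of the 208 s allowed; no verdict is reported.

- **Strokes:** each went down to the stop, where the vertical force jumped to 44, 36, 35 and 35 N with the grip about 70 mm above the table. After each one the lever sprang fully back up.
- **Last pictures:** the cartons lie square to the rail within about 1°. Their lid ends follow the rail's slope, about 3 mm beyond my first estimate of its face. The lever is up at 0.207 m. The bottle, jar, cup and bowl still stand, and the gripper was clear of everything.
- **Disagreements:** the two cameras disagreed by about 4–6 mm, so I used the top view and the contact forces. I never saw the sideways knock the task warned of.

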